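# Uncap the push-and-turn bottle at the coin desk

### The arm

A 6-joint arm with a two-finger parallel gripper is mounted at the origin on the work surface. World frame = base frame: x ahead of the robot, y to its left, z up, the work surface at z = 0. Lengths are in m, angles in degrees, forces in N, time in s.
With the tool pointing down it reaches from about 0.25 to 0.725 m from the base axis. Payload 9.7 kg.
Tool frame: the origin (TCP) lies midway between the tips of the shut fingers; the grasp point (between the pads) lies 19 mm behind it; z points along the fingers, y is the direction in which the jaws open and shut (so a half turn about z gives the same grasp; the last joint's range is limited). The gripper opens to 85 mm and grips with 20 to 120 N. Pads are 22 mm wide; open, the fingers measure 114 mm over their backs; the gripper's body (76 mm by 85 mm) begins 54 mm behind the grasp point. The pads swing forward as they close: fully open they stand 13 mm farther back than shut.
Start: joints at [67.838, 4.979, 10.078, 95.1, 0, 90], TCP at [0.207, 0.509, 0.231] pointing down, gripper open.
Joint ranges: [-179.16, 179.16], [-48.56, 103.87], [-65.8, 70.77], [-126.05, 130.52], [-82.76, 87.17], [-180, 180]. Speed limits (degrees/s): [127.2, 127.2, 147.25, 180, 180, 180].

### API

Orientations are given as [roll, pitch, yaw] about the fixed x, y, z axes, in that order (R = Rz(yaw) Ry(pitch) Rx(roll)).
In Python, from workcell import get_obs, camera, get_calibration, job_done gives the robot as it stands.
- The arm moves only by the tool play_rows, never from a script. Its argument "commands" is text: rows parted by semicolons, each of 5 numbers parted by spaces: the opening, from 0 (shut) to 1 (fully open), then the shift along the world's x, y, z in mm, then the turn about the world's z in degrees. A call has 1 to 10 rows; each row is the pose to reach, as a shift and turn from the pose commanded when the call began; what a row does not reach only later rows make up. A row lasts 1/12 s, in which the tool goes at most 41.7 mm and 7.16 degrees, less where a joint would pass 70% of its speed; a pose out of reach is approached as far as the arm can. A call with a gripper value outside its range is refused whole. The fingers move at their own pace and stop on an object; "force" is the grip in N (left out, the last holds). Time passes only in rows, so rows that repeat a pose let the fingers close. It gives the time, the measured TCP pose, the force and the opening at its end, in the units of the state.
- get_obs(): the state, without advancing time (a new reading comes with each control period).
- camera(name): name is "side" or "top" or "wrist"; returns the picture (400x640x3 uint8, red, green, blue); there is no depth.
- get_calibration(name): a dict with "fx", "fy", "cx", "cy" (pixels), "k1" (the pictures are not rectified: a ray, as slopes to the right and down, at radius r is drawn at 1 + k1 r^2 times it, then the intrinsics apply), "eye" and "attitude" of the camera in the world; the wrist camera has in their place "mount" (4x4, takes a point from camera to tool coordinates, whose origin is the TCP and whose axes are the flange's). Camera axes: x right, y down, z forward; pixel columns grow to the right and rows downward; lengths in m; the calibration is good to about 2 mm. A picture is of the moment at which its call begins: read the wrist's pose just before it. get_calibration takes no time and is no camera call.
- job_done(): hands the job in, once; it reports no verdict.
The state is a dict: "time": time; "q": joint angles; "qd": joint speeds; "joint_efforts": joint torques, N m; "ee_pos": TCP position; "tcp_rot": TCP orientation; "wrist_force": force on the tool from outside, world axes, zero at the start; "torque": the same for the moment, N m; "opening": finger opening in m.
Only numpy, scipy, OpenCV 4.12 (cv2) and the standard library are available. Lean on these libraries where they do the work, as an engineer would, in place of code of your own. Each camera call takes 0.05 s, during which the arm holds its last target.

### The job

Open the child-resistant red cap of the leaning rinse bottle: push it down hard against its spring, keep pushing while you turn it anticlockwise (seen from above the cap) until its grip bar points at the green dots, then lift it off; never force it against its catch. Set the cap down gently, grip bar up, in the empty compartment of the grey tray and let go of it. Do not drop the cap, and leave the coin slab and the other things on the desk where they are.

Things in the scene. Friction and masses are not known exactly. Their poses are not given: they have to be found in the camera images.
- bottle: White bottle with a blue band, 90 mm across, fixed in a dark bolted-down stand, leaning 30 degrees from vertical towards the robot's side (heading varies by 26 degrees). Origin: centre of its underside; z: its axis, bottom to neck. x: where the cap's bar points when locked (red dots on the shoulder at +x, -x); green dots 75 degrees anticlockwise (positive about z) show open.
- cap_seat (a point): Point on the bottle's axis, 121 mm from its underside, where the cap's origin lies when it is on and unpressed; bottle's axes. Locked and unpressed, the cap turns no more than 5 degrees and cannot be pulled off. Pressed 6 mm or more (stop at 10) it turns freely anticlockwise only; from 52 degrees (stop near 127) it is free and lifts straight along the axis, clear of the neck after 35 mm. Play about 1.5 mm.
- cap: Loose red cap, 61 mm tall, 55 to 100 g: ribbed skirt 76 mm across, 29 mm high, flat on top; on it a grip bar 62 long, 24 thick, 32 tall with a white line. Origin: centre of the open lower rim; z: its axis, towards the bar (z = 29 to 61 mm); x: along the bar, whose flat faces look to +y and -y. Pinch the bar; fingertips may stand on the skirt's flat top beside it.
- spring_disc (a joint): How far the cap pushes down the spring disc in the bottle's neck, m: 0 with the cap locked and unpressed, 0.010 at the hard stop, -0.002 with the cap off. The spring resists with 6 N at 0, 13 N at 0.006, 15.5 N at 0.008, 18 N at 0.010.
- tray: Low grey tray, fixed to the desk, 150 mm (x) by 260 mm (y) outside, walls 5 mm thick and 16 mm high, floor 5 mm thick with dark blue lining, split by a wall at y = 0 into two compartments of about 140 x 122 mm. Origin: centre of the underside, z up. The compartment at +y is empty, that at -y holds a coin slab.
- cap_place (a point): Centre of the empty compartment's floor (tray x = 0, y = 62.5 mm, z = 5 mm above the desk), axes of the tray.
- slab: Whitish flat coin slab with a gold coin, 84 x 60 x 8 mm, loose, lying in the tray's other compartment; leave alone. Origin: centre of the underside.
- loupe: Black eye loupe with a bright metal top, a loose cylinder 38 mm across, 46 mm tall, standing between the stand and the tray, on the robot's side; leave alone. Origin: centre of the underside.
- mouse: Loose black mouse, 100 x 60 x 30 mm, between the work and the keyboard; leave alone. Origin: centre of the underside.
- card_box: Loose white open box of cards, 120 x 85 x 60 mm, on the left of the desk; leave alone. Origin: centre of the underside.
- tissue_box: Loose blue tissue box, 110 x 110 x 120 mm, at the left rear of the desk; leave alone. Origin: centre of the underside.
There are look-alikes about, which are no part of the job. There is more than one size of the cap; the one meant has the size given above.

How it is judged:
By the outcome, as a careful person would: the job done as asked, in the order asked, and still so for the second after the job is handed in, with the robot touching nothing.
It also fails if it takes over 45 s, if anything falls off the work surface, if the arm or the gripper's body presses on something with over 40 N, if the wrist force passes 120 N, or if a joint passes its speed limit or range.

## Working session

There is one attempt and no reset: what is moved stays moved. The work goes in short steps, Python scripts to look and compute and a tool call to move; the robot and the scene stay as the last step left them, time stands still between calls to the robot, and variables do not carry over. Pictures are saved under pics/ and viewed, and the job is handed in when it is done.

Besides the shell and the picture viewer there is one more tool, called as name(argument=value, ...) on one line, values as JSON. play_rows: Moves the arm, as the interface text tells. Its arguments: {"type":"object","properties":{"commands":{"type":"string"},"force":{"type":"number"}},"required":["commands"]}

```bash
ls; mkdir -p pics; python3 - <<'E'
from workcell import *
import cv2
for n in ("side","top","wrist"):
    o=get_obs()
    im=camera(n); cv2.imwrite(f"pics/a_{n}.png",im[:,:,::-1])
    print(n,get_calibration(n))
print(get_obs())
E
```

```text
pics
side {'fx': 473.8744344465379, 'fy': 473.8744344465379, 'cx': 310.2878660901734, 'cy': 190.72245025343935, 'k1': -0.0034299855958407088, 'eye': array([ 0.15998944, -0.85903552,  0.83169044]), 'attitude': array([-124.21276653,    0.70981382,  -24.11807803])}
top {'fx': 473.75602951609187, 'fy': 473.75602951609187, 'cx': 324.12623195972964, 'cy': 201.00287426689124, 'k1': -0.10532329783673165, 'eye': array([0.30172098, 0.08517107, 1.50846729]), 'attitude': array([-169.35017599,   -0.4479449 ,  -90.46795685])}
wrist {'fx': 321.8825265110102, 'fy': 321.8825265110102, 'cx': 318.71302480807594, 'cy': 198.78997824804773, 'k1': -0.06194811858542381, 'mount': array([[ 1.13228490e-03, -9.64786357e-01, -2.63032322e-01,
         6.51291200e-02],
       [ 9.99999251e-01,  1.21448393e-03, -1.49918733e-04,
         8.08899158e-04],
       [ 4.64088075e-04, -2.63031956e-01,  9.64787010e-01,
        -1.43084312e-01],
       [ 0.00000000e+00,  0.00000000e+00,  0.00000000e+00,
         1.00000000e+00]])}
{'time': 0.15, 'q': array([6.78379828e+01, 5.00604158e+00, 1.00444927e+01, 9.50977499e+01,
       1.47303579e-03, 9.00010555e+01]), 'qd': array([ 0.03725258, -0.06076095,  0.12355818, -0.04562048, -0.00445675,
       -0.05364231]), 'joint_efforts': array([ 6.89465901e-05, -5.20763147e+01,  4.65043759e+01,  1.39349743e-02,
       -4.53546295e-05,  1.89403181e-05]), 'ee_pos': array([0.20740723, 0.50921998, 0.2307215 ]), 'tcp_rot': array([-1.79940701e+02, -1.47194255e-03,  1.57836926e+02]), 'wrist_force': array([-0.99462006,  0.41405991,  0.35270922]), 'torque': array([ 0.01614727, -0.00746784,  0.04009487]), 'opening': 0.08537464902067173}
```

View pics/a_side.png

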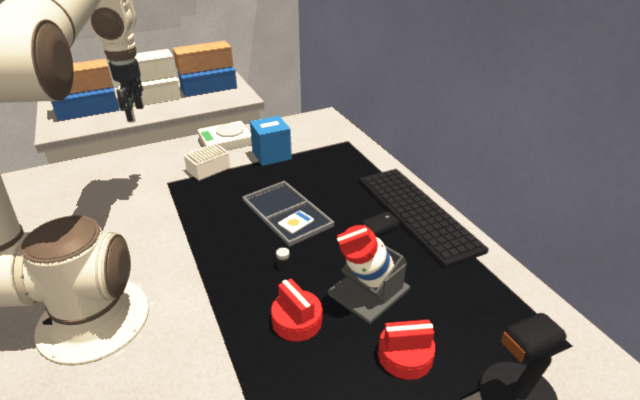

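View pics/a_top.png

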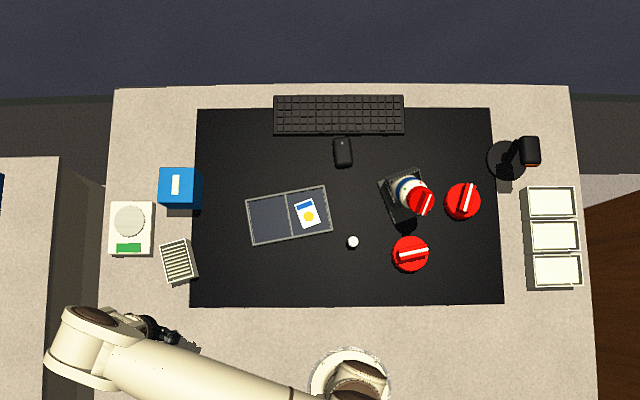

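View pics/a_wrist.png

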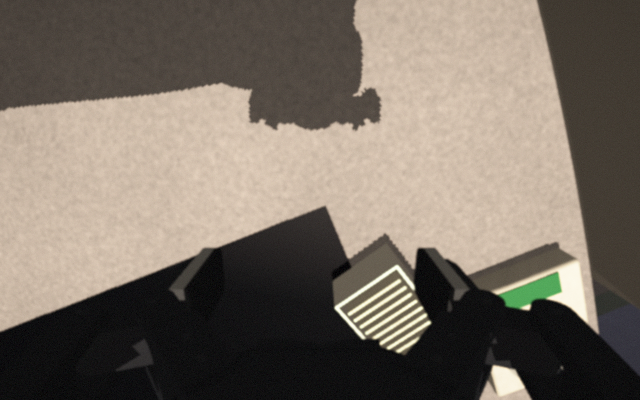

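```bash
cat > h.py <<'E'
import numpy as np, cv2
from scipy.spatial.transform import Rotation as R
from workcell import get_calibration
def rot(rpy): return R.from_euler('xyz',rpy,degrees=True).as_matrix()
def cam(n,obs=None):
    c=get_calibration(n)
    if 'mount' in c:
        Rt=rot(obs['tcp_rot']); M=c['mount']
        return c, Rt@M[:3,:3], np.array(obs['ee_pos'])+Rt@M[:3,3]
    return c, rot(c['attitude']), c['eye']
def proj(n,P,obs=None):
    c,Rc,e=cam(n,obs); p=(np.atleast_2d(P)-e)@Rc
    s=p[:,:2]/p[:,2:]; s=s*(1+c['k1']*(s**2).sum(1,keepdims=True))
    return s*[c['fx'],c['fy']]+[c['cx'],c['cy']]
def ray(n,uv,obs=None):
    c,Rc,e=cam(n,obs); d=(np.atleast_2d(uv)-[c['cx'],c['cy']])/[c['fx'],c['fy']]; s=d.copy()
    for _ in range(20): s=d/(1+c['k1']*(s**2).sum(1,keepdims=True))
    v=np.c_[s,np.ones(len(s))]@Rc.T
    return e, v/np.linalg.norm(v,axis=1,keepdims=True)
def onz(n,uv,z,obs=None):
    e,v=ray(n,uv,obs); return e+v*((z-e[2])/v[:,2:])
def tri(*nuv):
    A=np.zeros((3,3));b=np.zeros(3)
    for n,uv,o in nuv:
        e,v=ray(n,uv,o); v=v[0]; Q=np.eye(3)-np.outer(v,v); A+=Q;b+=Q@e
    return np.linalg.solve(A,b)
def crop(im,x0,y0,w,h,s): return cv2.resize(im[y0:y0+h,x0:x0+w],None,fx=s,fy=s,interpolation=cv2.INTER_CUBIC)
E
python3 - <<'E'
from h import *
a=cv2.imread('pics/a_side.png');b=cv2.imread('pics/a_top.png')
cv2.imwrite('pics/b_side.png',crop(a,320,215,100,100,6))
cv2.imwrite('pics/b_top.png',crop(b,370,160,80,80,7))
cv2.imwrite('pics/b_tray.png',crop(b,235,175,130,80,6))
E
```

```text
(no output)
```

View pics/b_side.png

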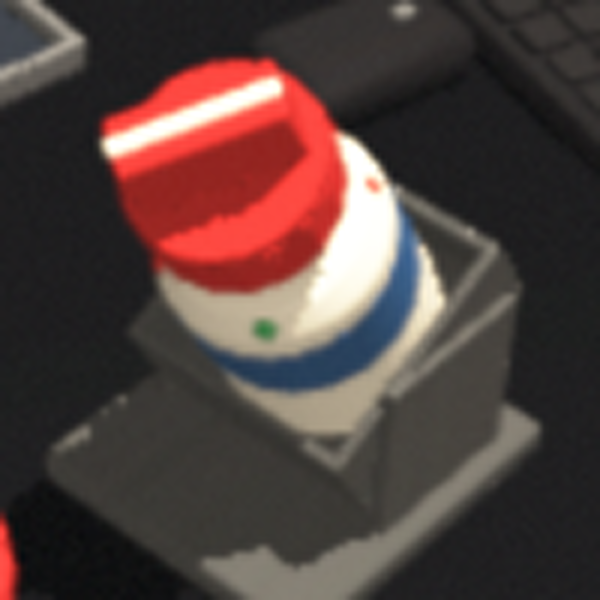

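View pics/b_top.png

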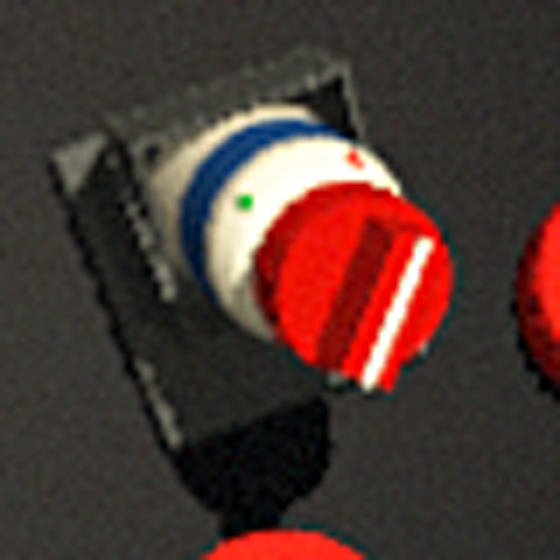

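View pics/b_tray.png

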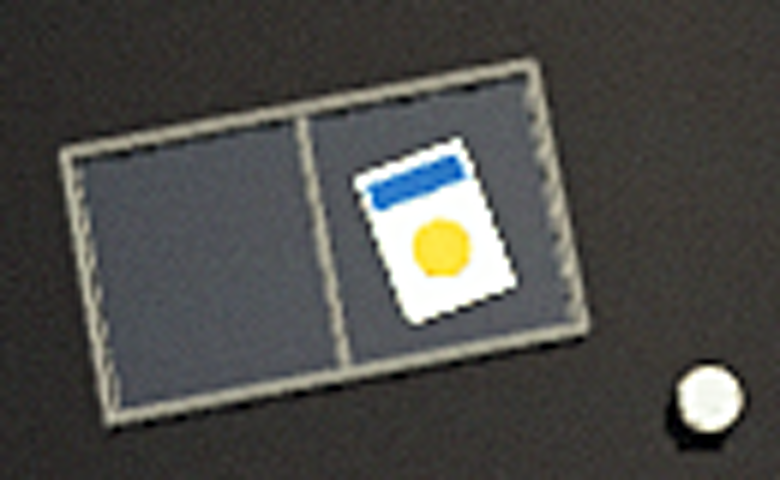

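```bash
python3 - <<'E'
from h import *
S=lambda x,y:((x+.5)/6-.5+320,(y+.5)/6-.5+215)
T=lambda x,y:((x+.5)/7-.5+370,(y+.5)/7-.5+160)
t=lambda s,tt:tri(('side',S(*s),None),('top',T(*tt),None))
A=t((107,147),(370,388));B=t((283,88),(428,240));D=t((373,185),(355,158))
print(A,B,np.linalg.norm(B-A),'mid',(A+B)/2,'dir',(B-A)/np.linalg.norm(B-A),'red',D)
for P in(A,B,D):print(proj('side',P),proj('top',P))
G=[(62,152),(537,62),(588,328),(108,424)]
TT=lambda x,y:((x+.5)/6-.5+235,(y+.5)/6-.5+175)
C=np.vstack([onz('top',TT(*g),.016) for g in G]);print(C,C.mean(0))
for i in range(4):print(np.linalg.norm(C[i]-C[(i+1)%4]))
print('loupe',onz('top',TT(710,398),.046))
E
```

```text
[ 0.5053275  -0.20172208  0.20810224] [ 0.56063233 -0.22272334  0.23029274] 0.06318303412986151 mid [ 0.53297992 -0.21222271  0.21919749] dir [ 0.87531147 -0.33238756  0.35120982] red [ 0.60961859 -0.21022673  0.16016487]
[[337.01569011 239.18454019]] [[422.51613734 214.71241268]]
[[366.52142496 229.31149804]] [[430.77155247 193.69569618]]
[[381.75400729 245.41558419]] [[420.28466845 182.1456992 ]]
[[0.58753034 0.32562318 0.016     ]
 [0.63508855 0.07091778 0.016     ]
 [0.49093541 0.04513094 0.016     ]
 [0.44166077 0.29822855 0.016     ]] [0.53880377 0.18497511 0.016     ]
0.25910736164039583
0.14644142372008098
0.25784955054156805
0.14841966717859
loupe [[ 0.45025912 -0.01664967  0.046     ]]
```

play_rows(commands="1 60 -100 120 0; 1 326 -721 130 0; 1 326 -721 130 0; 1 326 -721 130 0; 1 326 -721 130 0; 1 326 -721 130 0; 1 326 -721 130 0; 1 326 -721 130 0; 1 326 -721 130 0; 1 326 -721 130 0")

```text
time: 0.98
ee_pos: [0.3742, 0.1431, 0.3103]
tcp_rot: [180.0, 0.0, 157.9]
wrist_force: [-0.2, 0.5, -0.7]
opening: 0.0852
```

play_rows(commands="1 157 -350 45 1; 1 157 -350 45 1; 1 157 -350 45 1; 1 157 -350 45 1; 1 157 -350 45 1; 1 157 -350 45 1; 1 157 -350 45 1; 1 157 -350 45 1; 1 157 -350 45 1; 1 157 -350 45 1")

```text
time: 1.82
ee_pos: [0.5325, -0.2097, 0.353]
tcp_rot: [-180.0, -0.1, 158.7]
wrist_force: [-0.6, -0.1, -0.5]
opening: 0.0852
```

```bash
python3 - <<'E'
from h import *
from workcell import *
import pickle
o=get_obs(); im=camera('wrist'); s=get_obs()
pickle.dump(o,open('o1.pkl','wb'))
cv2.imwrite('pics/c_w.png',im[:,:,::-1])
print(o['q'],o['ee_pos'],o['tcp_rot'],np.abs(o['qd']).max())
E
```

```text
[-2.14725681e+01  1.36593122e+01  3.39880675e+01  1.10441754e+02
 -5.02397129e-02 -1.33717935e-01] [ 0.53249076 -0.20972778  0.35300518] [-1.79950024e+02 -1.13116021e-01  1.58661150e+02] 17.16134868903706
```

View pics/c_w.png

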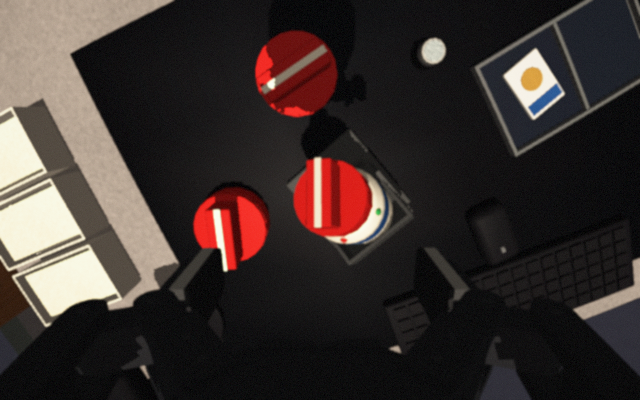

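play_rows(commands="1 0 0 0 0; 1 0 0 0 0; 1 0 0 0 0")

```text
time: 2.12
ee_pos: [0.5308, -0.204, 0.3553]
tcp_rot: [180.0, 0.0, 158.9]
wrist_force: [0.1, -0.0, -0.4]
opening: 0.0855
```

```bash
python3 - <<'E'
from h import *
from workcell import *
import pickle
o=get_obs(); im=camera('wrist')[:,:,::-1]
pickle.dump(o,open('o1.pkl','wb'))
cv2.imwrite('pics/c_w2.png',im)
cv2.imwrite('pics/c_crop.png',crop(im,280,125,140,145,5))
print(o['ee_pos'],o['tcp_rot'],np.abs(o['qd']).max())
E
```

```text
[ 0.53075201 -0.20402292  0.3553257 ] [1.79992555e+02 1.13530622e-02 1.58886412e+02] 0.5794118818504298
```

View pics/c_crop.png

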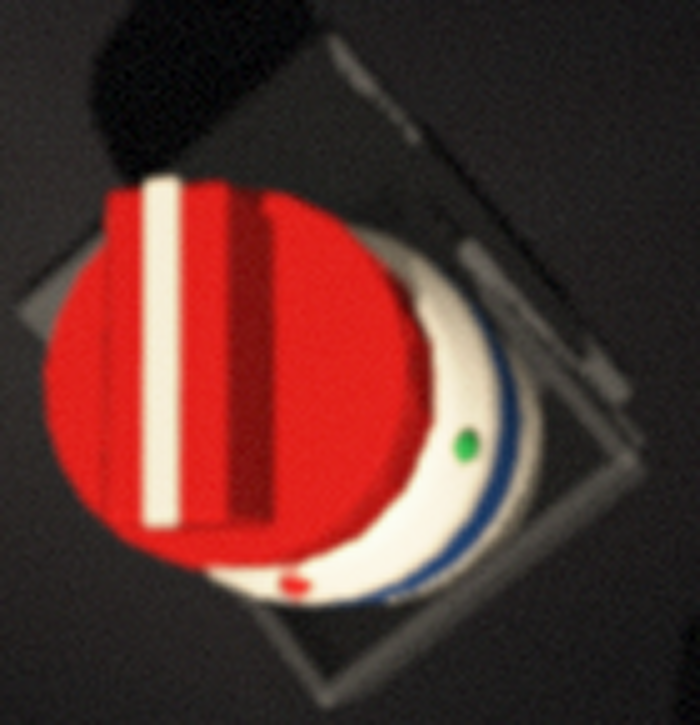

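```bash
cat > fit.py <<'E'
from h import *
import pickle,sys
from scipy.optimize import minimize,least_squares
o=pickle.load(open('o1.pkl','rb'))
sx=lambda off,s:(lambda x,y:((x+.5)/s-.5+off[0],(y+.5)/s-.5+off[1]))
S=sx((320,215),6);T=sx((370,160),7);W=sx((280,125),5)
LP={'side':[S(107,147),S(283,88)],'top':[T(370,388),T(428,240)],'wrist':[W(162,180),W(162,525)]}
ims={'side':cv2.imread('pics/a_side.png'),'top':cv2.imread('pics/a_top.png'),'wrist':cv2.imread('pics/c_w2.png')}
box={'side':(325,215,60,60),'top':(400,178,45,45),'wrist':(280,145,100,105)}
K=4
msk={}
for n,im in ims.items():
    x0,y0,w,h=box[n]; c=crop(im,x0,y0,w,h,K).astype(int)
    m=((c[:,:,2]-np.maximum(c[:,:,0],c[:,:,1]))>50).astype(np.uint8)
    nl,lab,st,_=cv2.connectedComponentsWithStats(m); k=1+np.argmax(st[1:,4]); msk[n]=(lab==k).astype(np.uint8)
th=np.linspace(0,2*np.pi,72,endpoint=False)
sk=np.vstack([np.c_[38*np.cos(th),38*np.sin(th),0*th+z] for z in(0,29)])/1e3
bar=np.array([[x,y,z] for x in(-31,31) for y in(-12,12) for z in(29,61)])/1e3
line=np.array([[-31,0,61],[31,0,61]])/1e3
lq=np.array([[-31.,-3.5,61],[31,-3.5,61],[31,3.5,61],[-31,3.5,61]])/1e3
def frame(p):  # seat xyz(mm), lean heading, phi, tilt
    psi=np.radians(p[3]); t=np.radians(p[5] if len(p)>5 else 30)
    a=np.array([np.sin(t)*np.cos(psi),np.sin(t)*np.sin(psi),np.cos(t)])
    u=np.array([-np.cos(t)*np.cos(psi),-np.cos(t)*np.sin(psi),np.sin(t)]) # uphill
    v=np.cross(a,u); ph=np.radians(p[4])
    X=u*np.cos(ph)+v*np.sin(ph)
    return np.c_[X,np.cross(a,X),a], np.array(p[:3])/1e3
def xor(n,p,off=(0,0)):
    Rm,s=frame(p);x0,y0,w,h=box[n];m=np.zeros((h*K,w*K),np.uint8)
    q=lambda P:np.round((((proj(n,P@Rm.T+s,o)+off)-[x0,y0]+.5)*K-.5)*16).astype(np.int32)
    for P in(sk,bar):cv2.fillConvexPoly(m,cv2.convexHull(q(P)),1,shift=4)
    l=np.zeros_like(m);cv2.fillConvexPoly(l,q(lq),1,shift=4);l=cv2.dilate(l,np.ones((7,7)))
    return m,l,((m!=msk[n])&(l==0)).sum()/K**2
def cost(p,ns):
    c=0
    Rm,s=frame(p)
    for n in ns:
        wt=1/np.sqrt(msk[n].sum()/K**2)
        c+=xor(n,p)[2]*wt
        r=proj(n,line@Rm.T+s,o)-np.array(LP[n]); c+=wt*8*np.hypot(*r.T).sum()
    return c
if __name__=='__main__':
    p0=np.array([620.,-165,60,-151,-50]); 
    a=np.array([-.437,-.242,.866]);p0[:3]=np.array([533,-212,219])-61*a
    # phi guess
    best=min((cost(np.r_[p0[:4],f],('wrist','side','top')),f) for f in range(-180,180,5));p0[4]=best[1];print(best)
    for ns in(('wrist','side','top'),('wrist',),('side','top')):
        p=p0
        for k in range(3):
            sim=np.vstack([p]+[p+np.eye(5)[i]*(4 if i<3 else 5) for i in range(5)])
            r=minimize(cost,p,args=(ns,),method='Nelder-Mead',options=dict(initial_simplex=sim,maxiter=600));p=r.x
        print(ns,p.round(2),r.fun,[round(xor(n,p)[2],1) for n in ims])
        Rm,s=frame(p);print('  mid top',(s+.061*Rm[:,2])*1e3,'d',Rm[:,0],'n',Rm[:,1],'head',np.degrees(np.arctan2(Rm[1,0],Rm[0,0])))
        if len(ns)==3:
            np.save('p.npy',p)
E
python3 fit.py
```

```text
(np.float64(17.759914618119787), -45)Traceback (most recent call last):
  File "fit.py", line 51, in <module>
    r=minimize(cost,p,args=(ns,),method='Nelder-Mead',options=dict(initial_simplex=sim,maxiter=600));p=r.x
    res = _minimize_neldermead(fun, x0, args, callback, bounds=bounds,
                               **options)
    fsim[j] = func(sim[j])
              ~~~~^^^^^^^^
    fx = function(np.copy(x), *(wrapper_args + args))
  File "fit.py", line 39, in cost
    c+=xor(n,p)[2]*wt
       ~~~^^^^^
  File "fit.py", line 31, in xor
    for P in(sk,bar):cv2.fillConvexPoly(m,cv2.convexHull(q(P)),1,shift=4)
                                                         ~^^^
  File "fit.py", line 30, in <lambda>
    q=lambda P:np.round((((proj(n,P@Rm.T+s,o)+off)-[x0,y0]+.5)*K-.5)*16).astype(np.int32)
                           ~~~~^^^^^^^^^^^^^^
  File "h.py", line 12, in proj
    c,Rc,e=cam(n,obs); p=(np.atleast_2d(P)-e)@Rc
           ~~~^^^^^^^
  File "h.py", line 6, in cam
    c=get_calibration(n)
ValueError: time passes only in moves, steps and waits
```

```bash
python3 - <<'E'
s=open('h.py').read()
s=s.replace("def rot(","_C={}\ndef gc(n):\n    if n not in _C:_C[n]=get_calibration(n)\n    return _C[n]\ndef rot(",1).replace("c=get_calibration(n)\n    if 'mount'","c=gc(n)\n    if 'mount'")
open('h.py','w').write(s)
E
python3 fit.py
```

```text
(np.float64(17.759914618119787), -45)
('wrist', 'side', 'top') [ 563.32 -201.09  166.82 -159.67  -38.62] 6.695009254584108 [np.float64(63.9), np.float64(35.0), np.float64(145.8)]
  mid top [ 534.72392097 -211.68413618  219.65093599] d [ 0.85131173 -0.35021377  0.39066438] n [0.23544305 0.92042666 0.31205984] head -22.361352399163188
('wrist',) [ 564.45 -201.47  165.69 -160.52  -36.45] 1.7296379048618464 [np.float64(101.2), np.float64(48.6), np.float64(108.7)]
  mid top [ 535.69872379 -211.64590262  218.51958226] d [ 0.85486171 -0.32781728  0.40217819] n [0.21683461 0.92990862 0.29707356] head -20.980522355467034
('side', 'top') [ 561.41 -200.1   166.69 -157.4   -39.73] 2.214458586343186 [np.float64(33.8), np.float64(18.6), np.float64(420.9)]
  mid top [ 533.25089427 -211.82499994  219.51694489] d [ 0.86049641 -0.33421588  0.38450705] n [0.2155585  0.92270266 0.31961591] head -21.2261162993689
```

```bash
python3 - <<'E'
from fit import *
p=np.array([563.6,-201.2,166.3,-159.5,-37.5])
Rm,s=frame(p); out=[]
for n in ims:
    x0,y0,w,h=box[n];f=390//max(w,h); c=crop(ims[n],x0,y0,w,h,f)
    q=lambda P:np.round((proj(n,P@Rm.T+s,o)-[x0,y0]+.5)*f-.5).astype(np.int32)
    for k in(0,72):cv2.polylines(c,[q(sk[k:k+72])],1,(255,255,0),1)
    B=q(bar)
    for i in range(8):
        for j in range(i):
            if (bar[i]!=bar[j]).sum()==1: cv2.line(c,B[i].tolist(),B[j].tolist(),(0,255,0),1)
    cc=np.zeros((420,400,3),np.uint8);cc[:c.shape[0],:c.shape[1]]=c[:,:400];out.append(cc)
    print(n,xor(n,p)[2])
cv2.imwrite('pics/ov.png',np.hstack([out[0],out[2]]));
E
```

```text
side 77.1875
top 38.375
wrist 140.875
```

View pics/ov.png

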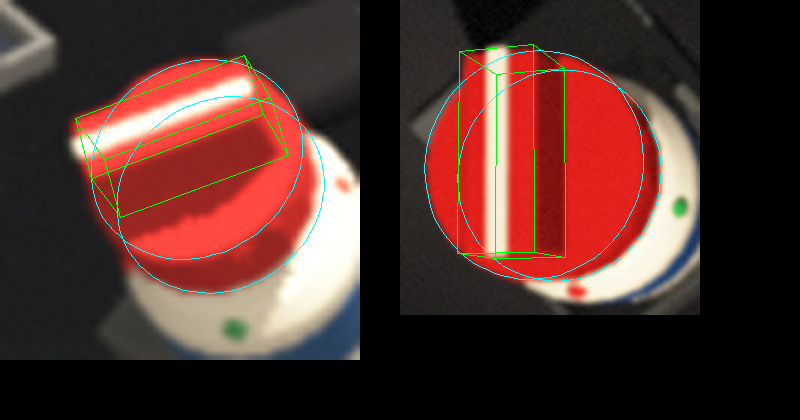

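```bash
cat > geo.py <<'E'
from fit import *
P0=np.array([563,-201.1,166.5,-159.5,-37.5])
g=np.linspace(-1,1,41)
B=np.array([[31*x,12*y,29+32*z] for x in g for y in (-1,1) for z in np.linspace(0,1,33)]+[[31*x,12*y,z] for x in g for y in g[::4] for z in(29,61)])
rr=np.array([[r*np.cos(t),r*np.sin(t),29] for r in np.linspace(0,38,39) for t in np.linspace(0,2*np.pi,180)])
def pose(theta,press,clear=0.,lift=0.,hw=11,th=14.,P=P0,verb=0):
    p=P.copy();p[4]+=theta
    Rm,s=frame(p); s=s*1e3-Rm[:,2]*press
    d=Rm[:,0]; hd=np.degrees(np.arctan2(d[1],d[0])); e=np.array([d[0],d[1],0])/np.hypot(d[0],d[1]); j=np.array([-e[1],e[0],0])
    b=B@Rm.T+s; f=rr@Rm.T+s
    # along-e center: axis point at cap z ~45 (tip somewhat lower)
    c=s+Rm[:,2]*45; 
    wlo=-20;whi=20;cj=c@j;ce=c@e
    tip=c[2]-20
    for _ in range(30):
        mf=(abs(f@e-ce)<hw)&(((f@j>cj+whi)&(f@j<cj+whi+th))|((f@j<cj+wlo)&(f@j>cj+wlo-th)))
        zf=f[mf][:,2].max(); tip=zf+clear
        G=tip+19
        # shift so grasp point sits on the axis at height G
        ax=s+Rm[:,2]*((G-s[2])/Rm[2,2]); ce=ax@e
        mb=(abs(b@e-ce)<hw)&(b[:,2]>tip)
        lo,hi=(b[mb]@j).min(),(b[mb]@j).max(); cj=(lo+hi)/2; whi=(hi-lo)/2; wlo=-whi
    xy=e*ce+j*cj
    capz=(G-s[2])/Rm[2,2]
    return dict(theta=theta,head=hd,tip=np.array([xy[0],xy[1],tip]),width=hi-lo,capz=capz,a=Rm[:,2],n=Rm[:,1],d=d,s=s)
if __name__=='__main__':
    for th,pr in [(0,0),(0,8)]+[(t,8) for t in range(10,80,5)]:
        r=pose(th,pr); print(th,pr,'head %.1f tip %s width %.1f capz %.1f nz %.2f'%(r['head'],r['tip'].round(1),r['width'],r['capz'],r['n'][2]))
    print(r['a'])
E
python3 geo.py
```

```text
0 0 head -21.0 tip [ 536.1 -207.6  200.1] width 31.6 capz 60.8 nz 0.30
0 8 head -21.0 tip [ 539.9 -206.2  193.2] width 31.6 capz 60.8 nz 0.30
10 8 head -10.5 tip [ 540.1 -207.1  190.7] width 30.4 capz 57.9 nz 0.23
15 8 head -5.1 tip [ 540.3 -207.5  189.8] width 29.5 capz 56.8 nz 0.19
20 8 head 0.5 tip [ 540.9 -207.9  188.3] width 28.6 capz 55.2 nz 0.15
25 8 head 6.1 tip [ 541.4 -208.2  187.3] width 27.5 capz 53.9 nz 0.11
30 8 head 11.9 tip [ 542.  -208.4  186.2] width 26.3 capz 52.7 nz 0.07
35 8 head 17.6 tip [ 542.6 -208.6  185.1] width 24.8 capz 51.4 nz 0.02
40 8 head 23.4 tip [ 542.7 -208.8  185.1] width 24.8 capz 51.4 nz -0.02
45 8 head 29.1 tip [ 542.3 -209.4  186.2] width 26.3 capz 52.7 nz -0.07
50 8 head 34.9 tip [ 542.  -210.   187.3] width 27.5 capz 53.9 nz -0.11
55 8 head 40.5 tip [ 541.9 -210.5  188.3] width 28.6 capz 55.2 nz -0.15
60 8 head 46.1 tip [ 541.7 -211.1  189.8] width 29.5 capz 56.8 nz -0.19
65 8 head 51.5 tip [ 541.8 -211.6  190.7] width 30.4 capz 57.9 nz -0.23
70 8 head 56.8 tip [ 541.9 -212.   192. ] width 30.9 capz 59.4 nz -0.27
75 8 head 62.0 tip [ 542.2 -212.4  193.2] width 31.6 capz 60.8 nz -0.30
[-0.46833609 -0.17510369  0.8660254 ]
```

play_rows(commands="0.7 5 -3.6 -40 0; 0.6 5 -3.6 -80 0; 0.6 5 -3.6 -110 0; 0.6 5 -3.6 -130 0; 0.6 5 -3.6 -141 0; 0.6 5 -3.6 -145 0; 0.6 5 -3.6 -145 0; 0.6 5 -3.6 -145 0", force=20)

```text
time: 2.83
ee_pos: [0.5363, -0.2081, 0.2112]
tcp_rot: [180.0, 0.1, 158.9]
wrist_force: [0.6, -0.6, -0.1]
opening: 0.051
```

```bash
cat > look.py <<'E'
from h import *
from workcell import *
import pickle,sys
tag=sys.argv[1]
def run():
    o=get_obs(); w=camera('wrist')[:,:,::-1]; pickle.dump(o,open(f'o_{tag}.pkl','wb'))
    s=camera('side')[:,:,::-1]
    cv2.imwrite(f'pics/{tag}_w.png',w);cv2.imwrite(f'pics/{tag}_s.png',s)
    a=crop(s,315,200,90,100,4)
    b=cv2.resize(w[90:340,150:490],None,fx=1.25,fy=1.25)
    m=np.zeros((400,800,3),np.uint8);m[:400,:360]=a;m[:b.shape[0],365:365+b.shape[1]]=b[:400,:435]
    cv2.imwrite(f'pics/{tag}.png',m)
    print(o['time'],o['ee_pos'].round(4),o['tcp_rot'].round(2),o['wrist_force'].round(2),o['torque'].round(3),round(o['opening'],4),o['q'].round(1))
run()
E
python3 look.py d1
```

```text
2.8333 [ 0.5363 -0.2081  0.2112] [1.8000e+02 9.0000e-02 1.5889e+02] [ 0.59 -0.55 -0.11] [-0.002  0.022  0.061] 0.051 [-21.2   8.   11.2  93.1   0.   -0.1]
```

View pics/d1.png

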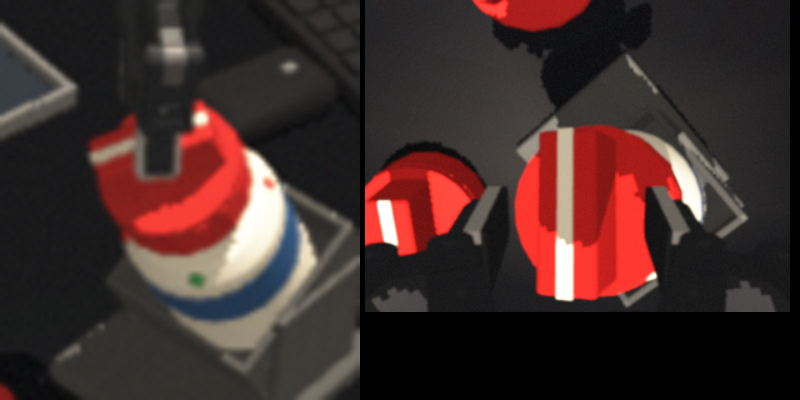

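play_rows(commands="0.5 0 0.5 0 0; 0.48 0 0.5 -3 0; 0.46 0 0.5 -6 0; 0.46 0 0.5 -6 0; 0.46 0 0.5 -6 0")

```text
time: 3.35
ee_pos: [0.536, -0.2081, 0.2036]
tcp_rot: [-180.0, -0.0, 158.8]
wrist_force: [-0.2, -0.2, 0.6]
opening: 0.0393
```

```bash
python3 look.py d2
```

```text
3.35 [ 0.536  -0.2081  0.2036] [-1.8000e+02 -3.0000e-02  1.5883e+02] [-0.22 -0.16  0.63] [ 0.009  0.002 -0.019] 0.0393 [-21.2   8.   10.3  92.3  -0.   -0.1]
```

View pics/d2.png

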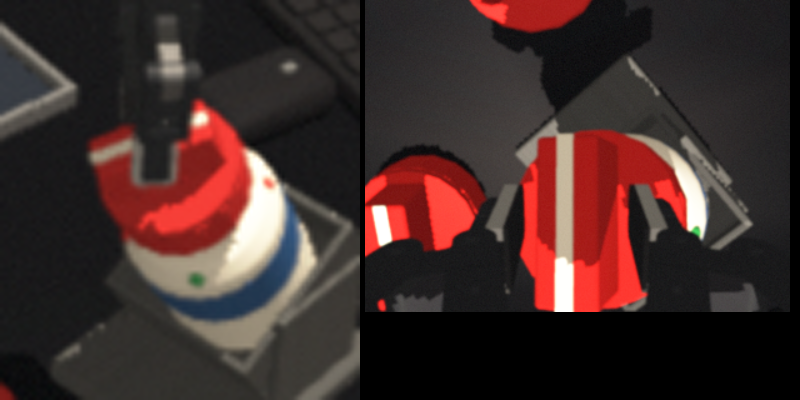

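play_rows(commands="0.46 0 0 -2 0; 0.46 0 0 -4 0; 0.46 0 0 -5 0; 0.46 0 0 -5 0")

```text
time: 3.78
ee_pos: [0.536, -0.208, 0.1986]
tcp_rot: [-180.0, -0.0, 158.8]
wrist_force: [-0.7, -0.3, -0.2]
opening: 0.0391
```

play_rows(commands="0.46 0 0 -1.5 0; 0.46 0 0 -3 0; 0.46 0 0 -3 0")

```text
time: 4.03
ee_pos: [0.536, -0.2081, 0.1956]
tcp_rot: [-180.0, -0.0, 158.8]
wrist_force: [-0.2, 0.1, -0.5]
opening: 0.0392
```

play_rows(commands="0.46 0 0 -1 0; 0.46 0 0 -2 0; 0.46 0 0 -2 0")

```text
time: 4.28
ee_pos: [0.5361, -0.2081, 0.194]
tcp_rot: [180.0, 0.0, 158.8]
wrist_force: [-0.1, 1.0, 2.1]
opening: 0.0392
```

```bash
python3 look.py d3
```

```text
4.2833 [ 0.5361 -0.2081  0.194 ] [1.8000e+02 1.0000e-02 1.5884e+02] [-0.08  1.01  2.14] [-0.006  0.001 -0.039] 0.0392 [-21.2   7.8   9.   91.2   0.   -0.1]
```

View pics/d3.png

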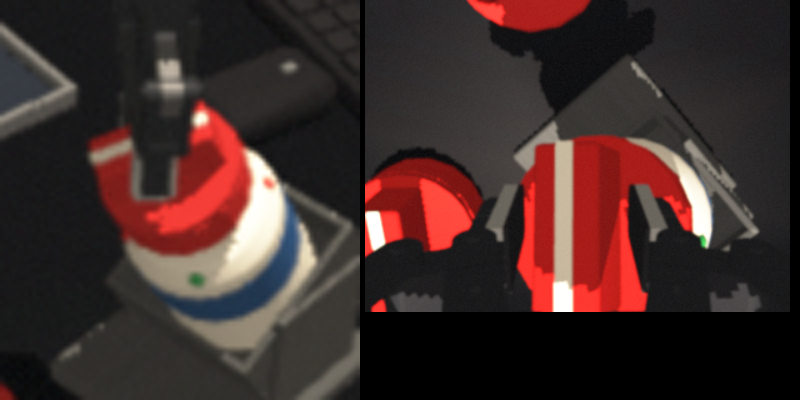

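play_rows(commands="0.42 0 0 0.5 0; 0.38 0 0 1 0; 0.34 0 0 1 0; 0.3 0 0 1 0; 0.3 0 0 1 0", force=20)

```text
time: 4.8
ee_pos: [0.5362, -0.2078, 0.1951]
tcp_rot: [180.0, 0.0, 158.9]
wrist_force: [0.5, 2.4, 1.7]
opening: 0.03
```

play_rows(commands="0.25 0 0 0 0; 0.2 0 0 0 0; 0.2 0 0 0 0; 0.2 0 0 0 0", force=25)

```text
time: 5.13
ee_pos: [0.5362, -0.2079, 0.1951]
tcp_rot: [180.0, 0.0, 158.8]
wrist_force: [1.0, 2.3, 2.2]
opening: 0.03
```

```bash
python3 look.py d4
```

```text
5.1333 [ 0.5362 -0.2079  0.1951] [1.7998e+02 1.0000e-02 1.5885e+02] [0.99 2.28 2.16] [ 1.001 -0.2    0.121] 0.03 [-21.2   7.8   9.2  91.3   0.   -0.1]
```

View pics/d4.png

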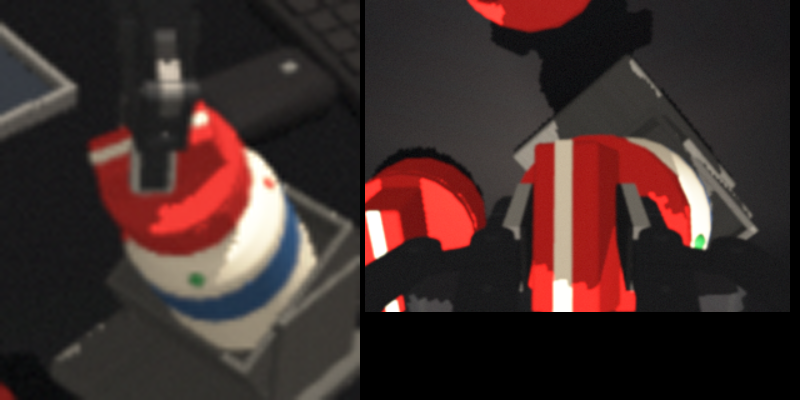

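play_rows(commands="0.2 0.9 0.4 -1.7 0; 0.2 1.9 0.7 -3.5 0; 0.2 2.8 1.0 -5.2 0; 0.2 2.8 1.0 -5.2 0", force=35)

```text
time: 5.57
ee_pos: [0.5386, -0.2073, 0.1906]
tcp_rot: [-180.0, 0.0, 158.8]
wrist_force: [-5.2, 2.8, 10.6]
opening: 0.0291
```

```bash
cat > st.py <<'E'
from geo import *
from workcell import get_obs
o_=get_obs();a=np.array([-.4684,-.1751,.866]);F=o_['wrist_force']
print(o_['time'],'pos',(o_['ee_pos']*1e3).round(1),'yaw',o_['tcp_rot'].round(1),'F',F.round(1),'Fa',(F@a).round(1),'Flat',(F-a*(F@a)).round(1),'T',o_['torque'].round(2),'Ta',round(float(o_['torque']@a),2),'open',round(o_['opening']*1e3,1))
E
python3 st.py
```

```text
5.5667 pos [ 538.6 -207.3  190.6] yaw [-180.     0.   158.8] F [-5.2  2.8 10.6] Fa 11.1 Flat [0.  4.8 1. ] T [0.79 0.9  0.08] Ta -0.46 open 29.1
```

play_rows(commands="0.2 0.9 0.3 -1.7 0; 0.2 1.9 0.6 -3.5 0; 0.2 1.9 0.6 -3.5 0")

```text
time: 5.82
ee_pos: [0.5402, -0.2067, 0.1876]
tcp_rot: [-179.9, 0.0, 158.8]
wrist_force: [-7.8, 2.7, 14.9]
opening: 0.029
```

```bash
python3 st.py
```

```text
5.8167 pos [ 540.2 -206.7  187.6] yaw [-179.9    0.   158.8] F [-7.8  2.7 14.9] Fa 16.1 Flat [-0.3  5.6  1. ] T [0.79 1.38 0.13] Ta -0.49 open 29.0
```

play_rows(commands="0.2 0 -0.2 -0.3 3; 0.2 0.1 -0.4 -0.6 6; 0.2 0.1 -0.6 -0.9 8; 0.2 0.2 -0.8 -1.1 10.5; 0.2 0.2 -0.8 -1.1 10.5")

```text
time: 6.23
ee_pos: [0.5406, -0.2086, 0.1871]
tcp_rot: [-179.8, 0.1, 169.4]
wrist_force: [-6.9, -1.0, 14.8]
opening: 0.0278
```

```bash
python3 st.py; python3 look.py e1
```

```text
6.2333 pos [ 540.6 -208.6  187.1] yaw [-1.798e+02  1.000e-01  1.694e+02] F [-6.9 -1.  14.8] Fa 16.2 Flat [0.7 1.8 0.7] T [-0.09  1.17  0.04] Ta -0.13 open 27.8
6.2333 [ 0.5406 -0.2086  0.1871] [-1.7983e+02  9.0000e-02  1.6942e+02] [-6.93 -1.05 14.75] [-0.093  1.175  0.04 ] 0.0278 [-21.    8.2   8.7  90.4  -0.1 -10.4]
```

View pics/e1.png

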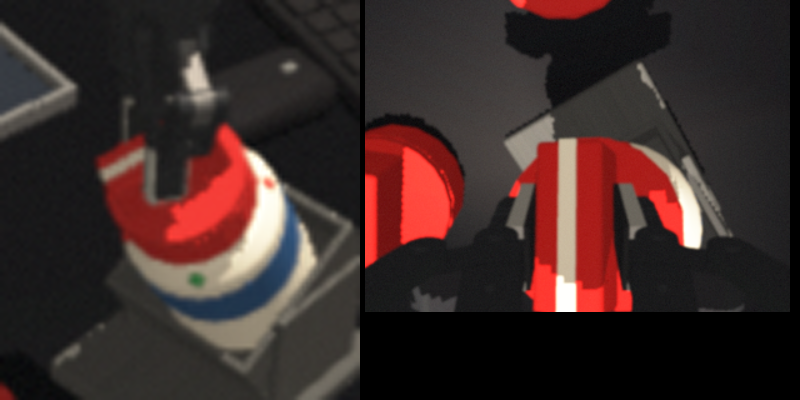

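play_rows(commands="0.2 0.2 -0.1 -0.3 3; 0.2 0.4 -0.2 -0.7 6; 0.2 0.7 -0.3 -1.0 9; 0.2 0.9 -0.4 -1.4 12; 0.2 1.1 -0.5 -1.7 15; 0.2 1.3 -0.6 -1.9 16.6; 0.2 1.3 -0.6 -1.9 16.6")

```text
time: 6.92
ee_pos: [0.5418, -0.2095, 0.1861]
tcp_rot: [-179.8, 0.1, -174.0]
wrist_force: [-10.6, -3.8, 19.2]
opening: 0.025
```

```bash
python3 st.py
```

```text
6.9167 pos [ 541.8 -209.5  186.1] yaw [-1.798e+02  1.000e-01 -1.740e+02] F [-10.6  -3.8  19.2] Fa 22.2 Flat [-0.2  0.1 -0.1] T [-0.21  1.67  0.07] Ta -0.13 open 25.0
```

play_rows(commands="0.2 -0.2 -0.1 0.5 3; 0.2 -0.2 -0.1 0.5 6; 0.2 0 -0.2 0.5 9; 0.2 0 -0.3 0.5 12; 0.2 0.1 -0.4 0.5 15; 0.2 0.1 -0.5 0.5 18; 0.2 0.1 -0.6 0.5 21; 0.2 0.1 -0.7 0.5 23; 0.2 0.1 -0.7 0.5 23")

```text
time: 7.67
ee_pos: [0.5417, -0.2112, 0.1863]
tcp_rot: [-179.7, -0.1, -151.1]
wrist_force: [-8.1, -6.6, 16.4]
opening: 0.0237
```

```bash
python3 st.py; python3 look.py e2
```

```text
7.6667 pos [ 541.7 -211.2  186.3] yaw [-1.797e+02 -1.000e-01 -1.511e+02] F [-8.1 -6.6 16.4] Fa 19.2 Flat [ 0.8 -3.3 -0.2] T [-1.6   1.58 -0.33] Ta 0.19 open 23.7
7.6667 [ 0.5417 -0.2112  0.1863] [-1.7966e+02 -1.2000e-01 -1.5108e+02] [-8.14 -6.64 16.38] [-1.604  1.584 -0.332] 0.0237 [-21.2   8.4   8.9  90.2  -0.3 -50.1]
```

View pics/e2.png

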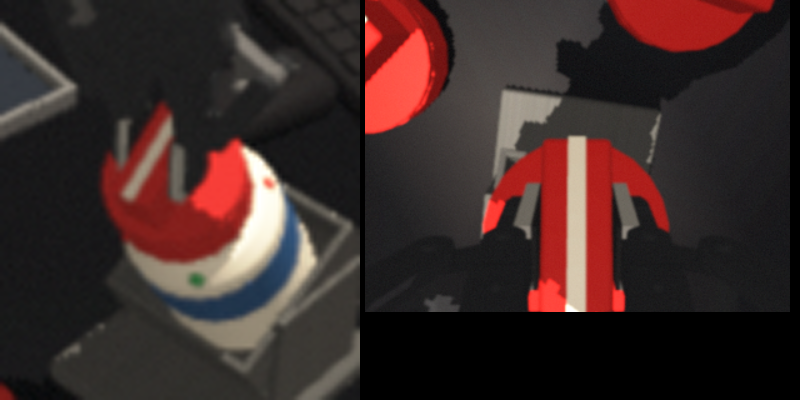

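play_rows(commands="0.2 0 -0.1 0 3; 0.2 0 -0.3 0 6; 0.2 0 -0.5 0.1 9; 0.2 0 -0.7 0.2 12; 0.2 0 -0.9 0.3 15; 0.2 0 -1.1 0.3 17; 0.2 0 -1.1 0.3 17")

```text
time: 8.35
ee_pos: [0.5434, -0.2158, 0.1879]
tcp_rot: [-179.2, -0.3, -134.2]
wrist_force: [-2.6, -22.1, 17.8]
opening: 0.0232
```

```bash
python3 st.py
```

```text
8.35 pos [ 543.4 -215.8  187.9] yaw [-179.2   -0.3 -134.2] F [ -2.6 -22.1  17.8] Fa 20.5 Flat [  7.1 -18.5   0.1] T [-5.36 -0.18 -0.79] Ta 1.86 open 23.2
```

play_rows(commands="0.2 0 0 0 0; 0.2 0 0 0 0; 0.2 0 0 0 0", force=20)

```text
time: 8.6
ee_pos: [0.5434, -0.2157, 0.1879]
tcp_rot: [-179.2, -0.3, -134.4]
wrist_force: [-2.5, -22.3, 17.7]
opening: 0.0234
```

```bash
python3 st.py; python3 look.py e3
```

```text
8.6 pos [ 543.4 -215.7  187.9] yaw [-179.2   -0.3 -134.4] F [ -2.5 -22.3  17.7] Fa 20.4 Flat [  7.1 -18.8   0. ] T [-5.32 -0.19 -0.8 ] Ta 1.83 open 23.4
8.6 [ 0.5434 -0.2157  0.1879] [-179.23   -0.3  -134.37] [ -2.46 -22.33  17.67] [-5.324 -0.19  -0.801] 0.0234 [-21.4   8.5   9.1  90.   -0.6 -67. ]
```

View pics/e3.png

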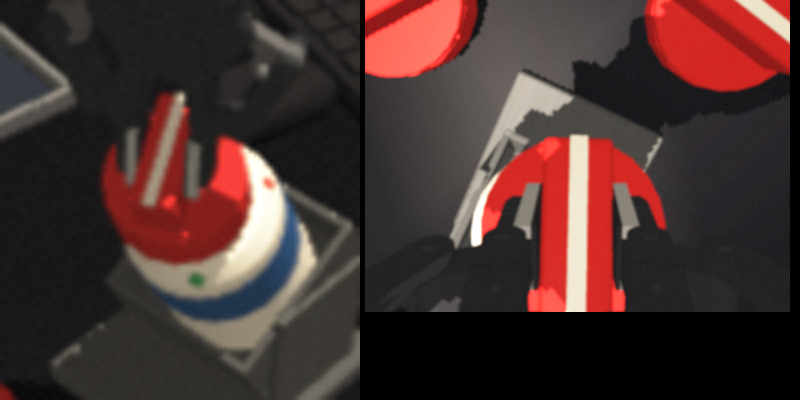

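play_rows(commands="0.2 0.5 -1.5 0 0; 0.2 1 -2.5 0 0; 0.2 1.2 -3 0.1 3; 0.2 1.4 -3.6 0.3 6; 0.2 1.6 -4.2 0.5 9; 0.2 1.6 -4.8 0.7 12; 0.2 1.6 -5.4 0.9 14; 0.2 1.6 -5.6 1 16; 0.2 1.6 -5.6 1 16")

```text
time: 9.45
ee_pos: [0.5477, -0.2211, 0.1904]
tcp_rot: [-179.0, -0.3, -118.2]
wrist_force: [9.3, -20.7, 21.5]
opening: 0.0237
```

```bash
python3 st.py; python3 look.py e4
```

```text
9.45 pos [ 547.7 -221.1  190.4] yaw [-179.    -0.3 -118.2] F [  9.3 -20.7  21.5] Fa 17.9 Flat [ 17.7 -17.5   6. ] T [-4.71 -2.84 -0.78] Ta 2.03 open 23.7
9.45 [ 0.5477 -0.2211  0.1904] [-179.     -0.32 -118.22] [  9.27 -20.66  21.52] [-4.711 -2.844 -0.777] 0.0237 [-21.8   8.9   9.9  90.   -0.4 -83.6]
```

View pics/e4.png

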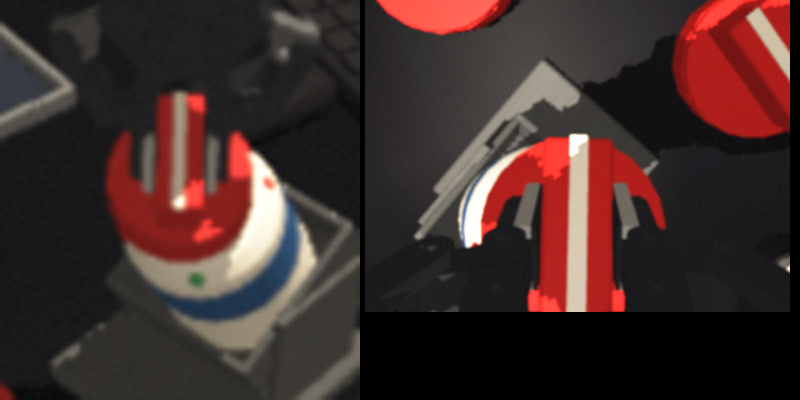

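```bash
cat > ov.py <<'E'
from fit import *
from geo import P0
import sys
tag=sys.argv[1]; th=float(sys.argv[2]); pr=float(sys.argv[3])
o=pickle.load(open(f'o_{tag}.pkl','rb'))
p=P0.copy();p[4]+=th;Rm,s=frame(p);s=s-Rm[:,2]*pr/1e3
out=[]
for n,f,x0,y0,w,h in(('side',5,320,205,80,80),('wrist',2,200,100,200,200)):
    c=crop(cv2.imread(f'pics/{tag}_{n[0]}.png'),x0,y0,w,h,f)
    q=lambda P:np.round((proj(n,P@Rm.T+s,o)-[x0,y0]+.5)*f-.5).astype(np.int32)
    for k in(0,72):cv2.polylines(c,[q(sk[k:k+72])],1,(255,255,0),1)
    B=q(bar)
    for i in range(8):
        for j in range(i):
            if (bar[i]!=bar[j]).sum()==1: cv2.line(c,B[i].tolist(),B[j].tolist(),(0,255,0),1)
    out.append(c)
cv2.imwrite(f'pics/ov_{tag}.png',np.hstack(out))
E
python3 ov.py e4 75 8
```

```text
(no output)
```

View pics/ov_e4.png

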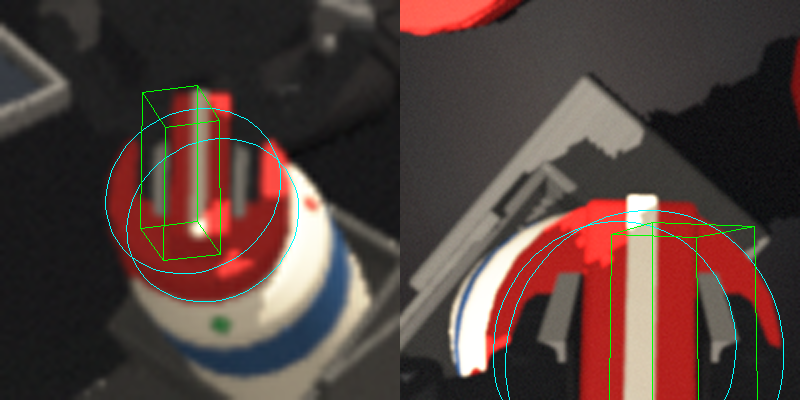

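play_rows(commands="0.2 0.5 -1 1 0; 0.2 0.2 -1.5 2.5 0; 0.2 -0.5 -2 4 0; 0.2 -1.3 -2.5 5.5 0; 0.2 -2 -3 7 0; 0.2 -2.7 -3.5 8.5 0; 0.2 -2.7 -3.5 8.5 0; 0.2 -2.7 -3.5 8.5 0", force=25)

```text
time: 10.22
ee_pos: [0.5449, -0.2226, 0.1962]
tcp_rot: [-179.3, -0.2, -118.2]
wrist_force: [13.6, -13.6, 8.3]
opening: 0.0237
```

```bash
python3 st.py; python3 look.py e5;python3 ov.py e5 75 0
```

```text
10.2167 pos [ 544.9 -222.6  196.2] yaw [-179.3   -0.2 -118.2] F [ 13.6 -13.6   8.3] Fa 3.2 Flat [ 15.1 -13.    5.5] T [-3.08 -3.58 -0.51] Ta 1.63 open 23.7
10.2167 [ 0.5449 -0.2226  0.1962] [-1.7927e+02 -1.6000e-01 -1.1822e+02] [ 13.64 -13.57   8.28] [-3.085 -3.578 -0.513] 0.0237 [-22.1   9.   10.6  90.9  -0.2 -83.9]
```

View pics/ov_e5.png

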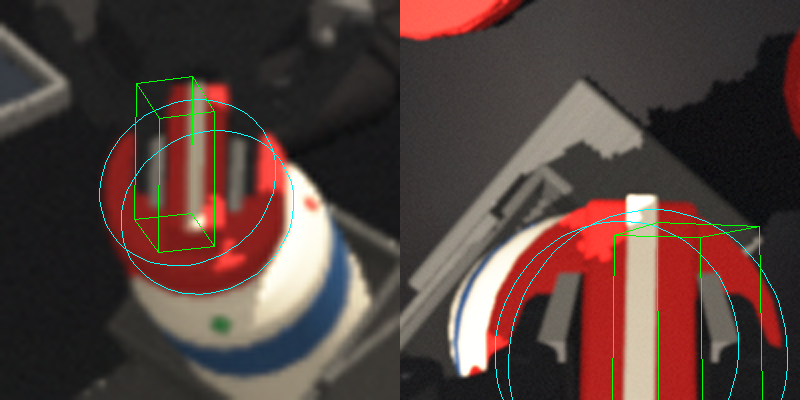

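play_rows(commands="0.2 0.7 -0.8 1 0; 0.2 1.2 -1.6 2 0; 0.2 1.2 -2 3.5 0; 0.2 0.7 -2.3 5 0; 0.2 0.3 -2.5 6 0; 0.2 0.3 -2.5 6 0")

```text
time: 10.82
ee_pos: [0.5438, -0.2236, 0.2002]
tcp_rot: [-179.6, -0.1, -118.2]
wrist_force: [10.6, -7.4, 0.5]
opening: 0.0236
```

```bash
python3 st.py
```

```text
10.8167 pos [ 543.8 -223.6  200.2] yaw [-1.796e+02 -1.000e-01 -1.182e+02] F [10.6 -7.4  0.5] Fa -3.2 Flat [ 9.1 -7.9  3.3] T [-1.62 -2.54 -0.33] Ta 0.92 open 23.6
```

play_rows(commands="0.2 0.3 -1 1.5 0; 0.2 -0.5 -1.5 3 0; 0.2 -1.5 -2 5 0; 0.2 -2.5 -2.5 7 0; 0.2 -3.5 -2.8 9 0; 0.2 -3.5 -2.8 9 0")

```text
time: 11.32
ee_pos: [0.5392, -0.2259, 0.2092]
tcp_rot: [-179.8, -0.1, -118.1]
wrist_force: [4.1, -4.6, 3.1]
opening: 0.0232
```

```bash
python3 st.py; python3 look.py e6
```

```text
11.3167 pos [ 539.2 -225.9  209.2] yaw [-1.798e+02 -1.000e-01 -1.181e+02] F [ 4.1 -4.6  3.1] Fa 1.6 Flat [ 4.9 -4.4  1.7] T [-0.99 -1.16 -0.2 ] Ta 0.49 open 23.2
11.3167 [ 0.5392 -0.2259  0.2092] [-1.7976e+02 -1.1000e-01 -1.1814e+02] [ 4.14 -4.64  3.09] [-0.985 -1.16  -0.199] 0.0232 [-22.7   9.1  12.2  92.8  -0.1 -84.5]
```

View pics/e6.png

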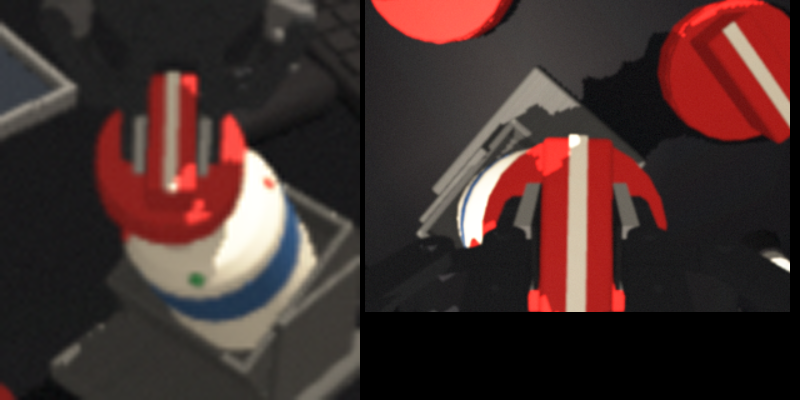

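play_rows(commands="0.2 -0.5 -0.8 2 0; 0.2 -1.5 -1.4 4 0; 0.2 -2.5 -1.9 6 0; 0.2 -3.5 -2.3 8 0; 0.2 -4.6 -2.7 10 0; 0.2 -5.8 -3.1 12 0; 0.2 -5.8 -3.1 12 0")

```text
time: 12.0
ee_pos: [0.5321, -0.2273, 0.2211]
tcp_rot: [-180.0, -0.0, -118.1]
wrist_force: [-0.6, 0.2, -0.5]
opening: 0.0238
```

```bash
python3 st.py
```

```text
12.0 pos [ 532.1 -227.3  221.1] yaw [-180.    -0.  -118.1] F [-0.6  0.2 -0.5] Fa -0.2 Flat [-0.7  0.2 -0.3] T [-0.01 -0.02 -0.06] Ta -0.04 open 23.8
```

play_rows(commands="0.2 -1.9 -0.7 3.5 0; 0.2 -4.2 -1.6 7.8 0; 0.2 -6.6 -2.5 12.1 0; 0.2 -8.9 -3.3 16.5 0; 0.2 -11.2 -4.2 20.8 0; 0.2 -14 -5.3 26 0; 0.2 -18 -6.7 33 0; 0.2 -18 -6.7 36 0; 0.2 -18 -6.7 36 0")

```text
time: 12.75
ee_pos: [0.5144, -0.2341, 0.2578]
tcp_rot: [-179.9, 0.0, -118.1]
wrist_force: [0.7, 0.3, -0.8]
opening: 0.0233
```

```bash
python3 st.py; python3 look.py e7
```

```text
12.75 pos [ 514.4 -234.1  257.8] yaw [-179.9    0.  -118.1] F [ 0.7  0.3 -0.8] Fa -1.1 Flat [0.2 0.1 0.1] T [-0.03  0.04  0.06] Ta 0.06 open 23.3
12.75 [ 0.5144 -0.2341  0.2578] [-1.7991e+02  1.0000e-02 -1.1808e+02] [ 0.67  0.28 -0.8 ] [-0.026  0.036  0.059] 0.0233 [-24.5   7.7  16.   98.2   0.  -86.4]
```

View pics/e7_s.png

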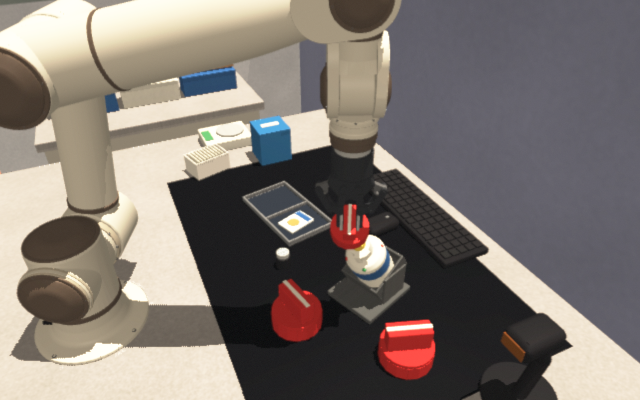

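View pics/e7.png

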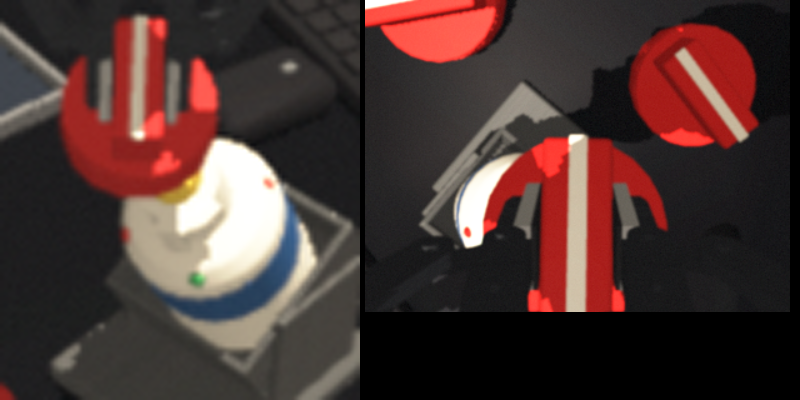

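```bash
cat > inhand.py <<'E'
from h import *
import pickle,sys
from scipy.optimize import least_squares
def run(tag,slow,sup,wlow,hd):
    o=pickle.load(open(f'o_{tag}.pkl','rb'))
    L=tri(('side',slow,o),('wrist',wlow,o))
    print('low tri',L*1e3, proj('side',L)-slow, proj('wrist',L,o)-wlow)
    h=np.radians(hd);e=np.array([np.cos(h),np.sin(h),0])
    def f(x):
        d=e*np.cos(x[3])+np.array([0,0,1])*np.sin(x[3])
        return np.r_[(proj('side',x[:3])-slow)[0],(proj('side',x[:3]+.062*d)-sup)[0],(proj('wrist',x[:3],o)-wlow)[0]]
    r=least_squares(f,np.r_[L,.4],x_scale=[.01,.01,.01,.1]);x=r.x
    d=e*np.cos(x[3])+np.array([0,0,1])*np.sin(x[3]);a=-e*np.sin(x[3])+np.array([0,0,1])*np.cos(x[3])
    org=x[:3]+.031*d-.061*a
    print('pitch',np.degrees(x[3]),'res',r.fun.round(2),'origin-TCP',((org-o['ee_pos'])*1e3).round(1),'lowest rim z rel TCP',((org-.038*d)[2]-o['ee_pos'][2])*1e3, 'low rim xy rel',((org-.038*d)-o['ee_pos'])[:2]*1e3,'along e',(org-o['ee_pos'])@e*1e3)
if __name__=='__main__':
    run('e7',np.array([349.3,233.8]),np.array([350.,204.3]),np.array([319.6,199.6]),61.9)
E
python3 inhand.py
```

```text
low tri [ 501.14146499 -259.60612487  266.72948792] [[0.30782301 0.0204583 ]] [[1.32636221 0.05233101]]
pitch 26.880284789915166 res [0.57 0.03 0.38 0.03 0.22 0.01] origin-TCP [ 13.2  23.  -31.5] lowest rim z rel TCP -48.656552360210355 low rim xy rel [-2.76348689 -6.89005869] along e 26.51467894204857
```

play_rows(commands="0.2 0 3 12 0; 0.2 0 10 25 0; 0.2 0 25 38 0; 0.2 0 45 45 0; 0.2 0 70 45 0; 0.2 0 98 45 0; 0.2 0 127 45 0; 0.2 0 156 45 0; 0.2 0 185 45 0; 0.2 0 214 45 0", force=40)

```text
time: 13.68
ee_pos: [0.5141, -0.0184, 0.3012]
tcp_rot: [180.0, -0.0, -118.1]
wrist_force: [1.3, 0.2, -1.0]
opening: 0.0236
```

play_rows(commands="0.2 0 29 0 0; 0.2 0 58 0 0; 0.2 0 87 0 0; 0.2 0 116 -10 0; 0.2 0 145 -25 0; 0.2 0 174 -45 0; 0.2 -1 200 -70 0; 0.2 -2 220 -95 0; 0.2 -2.5 234 -115 0; 0.2 -2.5 239.5 -130 0")

```text
time: 14.52
ee_pos: [0.5107, 0.2214, 0.1687]
tcp_rot: [179.9, -0.1, -117.9]
wrist_force: [-0.0, -0.3, -1.4]
opening: 0.0236
```

```bash
python3 st.py; python3 look.py f1
```

```text
14.5167 pos [510.7 221.4 168.7] yaw [ 1.799e+02 -1.000e-01 -1.179e+02] F [-0.  -0.3 -1.4] Fa -1.1 Flat [-0.6 -0.5 -0.4] T [ 0.   -0.02 -0.01] Ta -0.01 open 23.6
14.5167 [0.5107 0.2214 0.1687] [ 1.7989e+02 -1.1000e-01 -1.1794e+02] [-0.05 -0.34 -1.4 ] [ 0.001 -0.016 -0.013] 0.0236 [ 23.4   5.2   3.4  88.3   0.  -38.6]
```

View pics/f1_s.png

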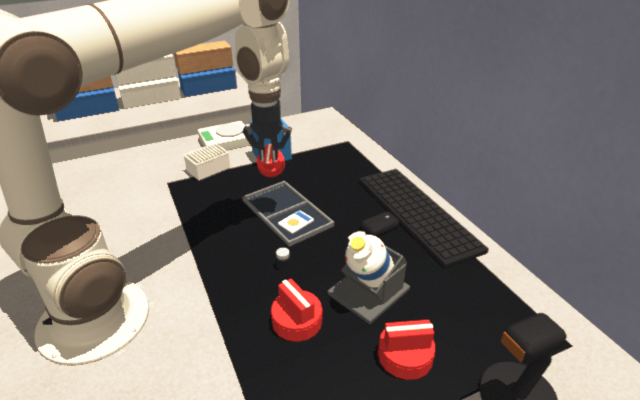

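View pics/f1_w.png

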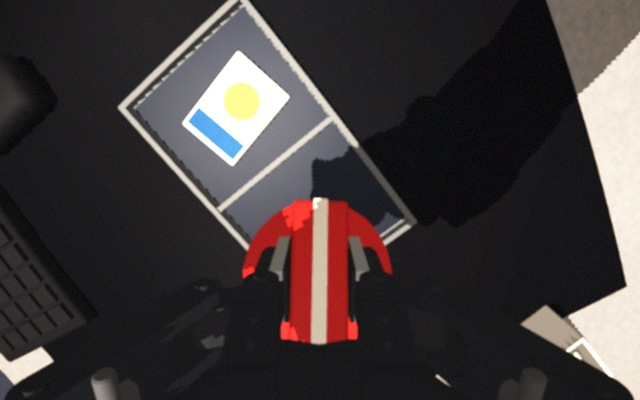

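```bash
python3 - <<'E'
from h import *
import pickle
o=pickle.load(open('o_f1.pkl','rb'))
w=onz('wrist',[(121,107),(240,1),(222,207),(334,117),(412,222)],.016,o);print((w*1e3).round(1))
# tray model from top
c=np.array([538.8,185.0]);y=np.radians(10.8);ex=np.array([np.cos(y),np.sin(y)]);ey=np.array([-np.sin(y),np.cos(y)])
for a,b in[(75,-130),(-75,-130),(75,0),(-75,0),(-75,130)]:print((c+a*ex+b*ey).round(1))
print(c+62.5*ey)
E
```

```text
[[636.7  73.5  16. ]
 [496.4  51.6  16. ]
 [604.6 197.6  16. ]
 [470.8 173.4  16. ]
 [448.8 297.4  16. ]]
[636.8  71.4]
[489.5  43.2]
[612.5 199.1]
[465.1 170.9]
[440.8 298.6]
[527.08866784 246.39295317]
```

play_rows(commands="0.2 1 0 -20 0; 0.2 2 -1 -45 0; 0.2 2 -1 -65 0; 0.2 2 -1 -82 0; 0.2 2 -1 -94 0; 0.2 2 -1 -98 0; 0.2 2 -1 -98 0")

```text
time: 15.2
ee_pos: [0.5137, 0.2182, 0.0735]
tcp_rot: [180.0, -0.0, -118.1]
wrist_force: [-0.7, 0.1, -0.8]
opening: 0.0233
```

```bash
python3 st.py; python3 look.py f2; python3 - <<'E'
import cv2
from h import crop
cv2.imwrite('pics/f2c.png',crop(cv2.imread('pics/f2_s.png'),220,120,120,110,6))
E
```

```text
15.2 pos [513.7 218.2  73.5] yaw [ 180.    -0.  -118.1] F [-0.7  0.1 -0.8] Fa -0.4 Flat [-0.8  0.  -0.4] T [ 0.02 -0.   -0.  ] Ta -0.01 open 23.3
15.2 [0.5137 0.2182 0.0735] [ 1.7998e+02 -3.0000e-02 -1.1808e+02] [-0.65  0.1  -0.78] [ 0.016 -0.004 -0.005] 0.0233 [ 23.    6.   -6.3  77.8  -0.  -38.9]
```

View pics/f2c.png

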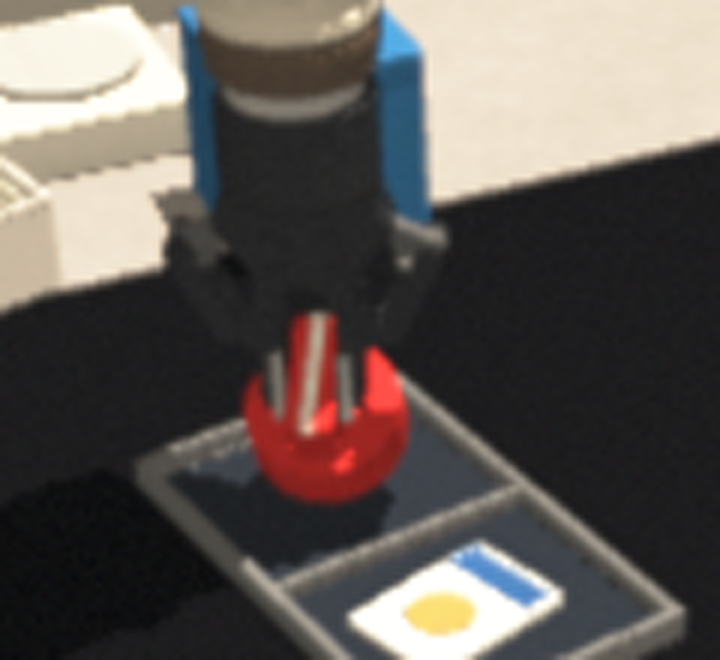

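play_rows(commands="0.2 0 0 -5 0; 0.2 0 0 -10 0; 0.2 0 0 -13 0; 0.2 0 0 -15 0; 0.2 0 0 -16 0; 0.2 0 0 -16 0", force=20)

```text
time: 15.8
ee_pos: [0.5137, 0.2186, 0.0573]
tcp_rot: [180.0, -0.0, -118.1]
wrist_force: [-0.0, 0.1, -1.1]
opening: 0.0237
```

play_rows(commands="0.2 0 0 -1 0; 0.2 0 0 -2 0; 0.2 0 0 -3 0; 0.2 0 0 -3 0")

```text
time: 16.13
ee_pos: [0.5137, 0.2186, 0.0544]
tcp_rot: [180.0, -0.0, -118.1]
wrist_force: [-0.1, -0.1, -0.1]
opening: 0.023
```

play_rows(commands="0.2 0 0 -1 0; 0.2 0 0 -2 0; 0.2 0 0 -2 0")

```text
time: 16.38
ee_pos: [0.5137, 0.2186, 0.0524]
tcp_rot: [180.0, -0.0, -118.1]
wrist_force: [-0.4, 0.7, -0.6]
opening: 0.0238
```

play_rows(commands="0.2 0 0 -1 0; 0.2 0 0 -2 0; 0.2 0 0 -2 0")

```text
time: 16.63
ee_pos: [0.5143, 0.2189, 0.0516]
tcp_rot: [-179.9, 0.1, -118.1]
wrist_force: [-1.7, 0.2, 5.9]
opening: 0.0232
```

play_rows(commands="0.2 1 1.8 -0.3 0; 0.2 1.9 3.6 -0.6 0; 0.2 2.9 5.5 -1 0; 0.2 3.9 7.3 -1.4 0; 0.2 3.9 7.3 -1.4 0")

```text
time: 17.05
ee_pos: [0.5182, 0.2257, 0.0501]
tcp_rot: [-179.9, 0.0, -118.1]
wrist_force: [-1.2, -2.7, 6.6]
opening: 0.0234
```

```bash
python3 st.py; python3 look.py f3; python3 - <<'E'
import cv2
from h import crop
cv2.imwrite('pics/f3c.png',crop(cv2.imread('pics/f3_s.png'),220,120,120,110,6))
E
```

```text
17.05 pos [518.2 225.7  50.1] yaw [-179.9    0.  -118.1] F [-1.2 -2.7  6.6] Fa 6.8 Flat [ 2.  -1.5  0.7] T [-0.74  0.22  0.03] Ta 0.33 open 23.4
17.05 [0.5182 0.2257 0.0501] [-1.7991e+02  1.0000e-02 -1.1808e+02] [-1.22 -2.71  6.61] [-0.744  0.221  0.029] 0.0234 [ 23.6   7.4  -7.4  75.2  -0.1 -38.4]
```

View pics/f3c.png

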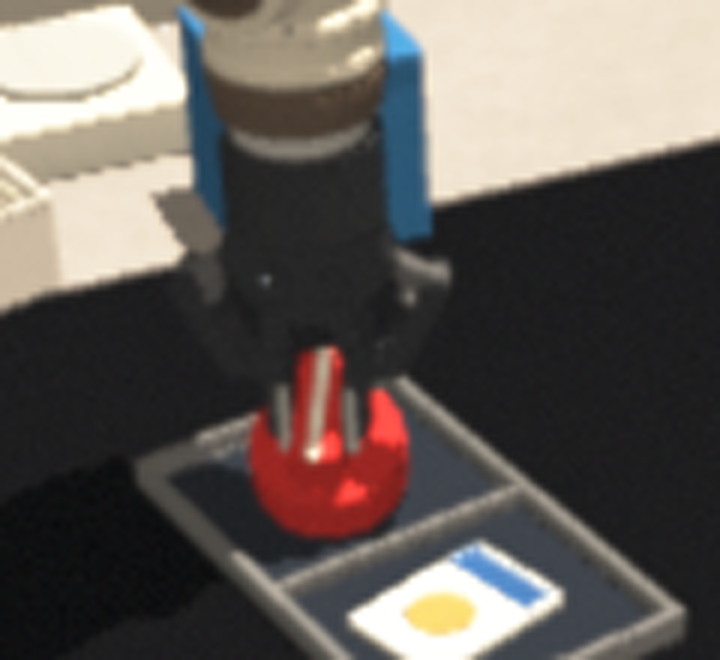

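play_rows(commands="0.2 1 1.8 -0.8 0; 0.2 1.9 3.6 -1.5 0; 0.2 2.9 5.4 -2.3 0; 0.2 3.9 7.2 -3.2 0; 0.2 4.8 9 -4.1 0; 0.2 5.8 10.8 -5.1 0; 0.2 5.8 10.8 -5.1 0")

```text
time: 17.73
ee_pos: [0.5242, 0.2369, 0.0451]
tcp_rot: [-179.9, 0.1, -118.1]
wrist_force: [-0.6, -0.9, 6.9]
opening: 0.0233
```

```bash
python3 st.py; python3 look.py f4; python3 - <<'E'
import cv2
from h import crop
cv2.imwrite('pics/f4c.png',crop(cv2.imread('pics/f4_s.png'),220,120,120,110,6))
E
```

```text
17.7333 pos [524.2 236.9  45.1] yaw [-1.799e+02  1.000e-01 -1.181e+02] F [-0.6 -0.9  6.9] Fa 6.5 Flat [2.4 0.2 1.3] T [-0.47  0.22  0.03] Ta 0.21 open 23.3
17.7333 [0.5242 0.2369 0.0451] [-1.7991e+02  5.0000e-02 -1.1807e+02] [-0.63 -0.9   6.93] [-0.47   0.218  0.032] 0.0233 [ 24.3   8.8  -6.3  74.8  -0.  -37.6]
```

View pics/f4c.png

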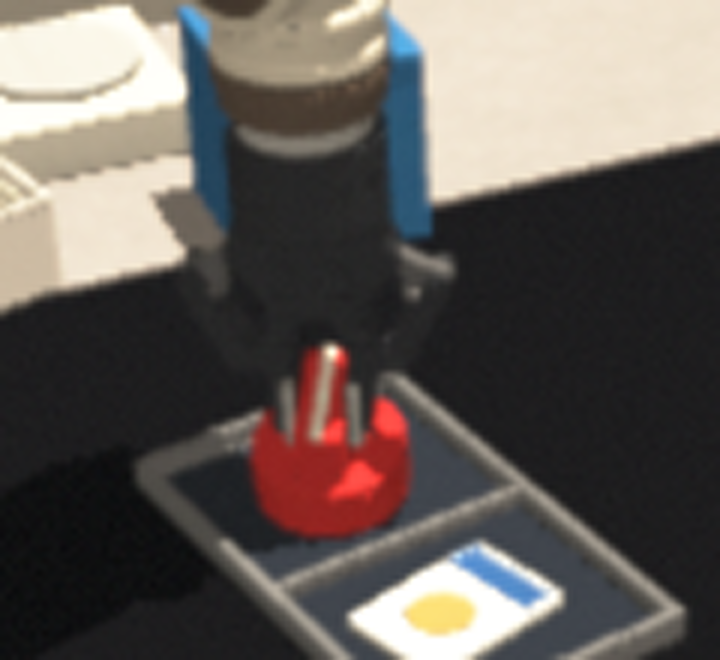

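View pics/f4_w.png

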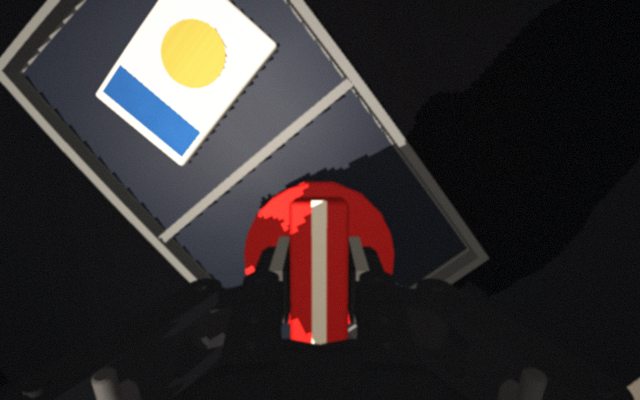

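play_rows(commands="0.2 1 1.8 -1.1 0; 0.2 1.9 3.6 -2.2 0; 0.2 2.9 5.4 -3.4 0; 0.2 3.9 7.2 -4.6 0; 0.2 3.9 7.2 -4.6 0")

```text
time: 18.25
ee_pos: [0.5281, 0.2441, 0.0404]
tcp_rot: [-179.9, 0.0, -118.1]
wrist_force: [0.6, -1.2, 6.0]
opening: 0.0235
```

```bash
python3 st.py; python3 look.py f5; python3 - <<'E'
import cv2
from h import crop
cv2.imwrite('pics/f5c.png',crop(cv2.imread('pics/f5_s.png'),220,120,120,110,6))
E
```

```text
18.25 pos [528.1 244.1  40.4] yaw [-179.9    0.  -118.1] F [ 0.6 -1.2  6. ] Fa 5.1 Flat [ 3.  -0.3  1.6] T [-0.45  0.22  0.  ] Ta 0.18 open 23.5
18.25 [0.5281 0.2441 0.0404] [-1.7992e+02  5.0000e-02 -1.1806e+02] [ 0.6  -1.2   6.02] [-0.448  0.221  0.005] 0.0235 [ 24.8   9.8  -5.7  74.4  -0.  -37.1]
```

View pics/f5c.png

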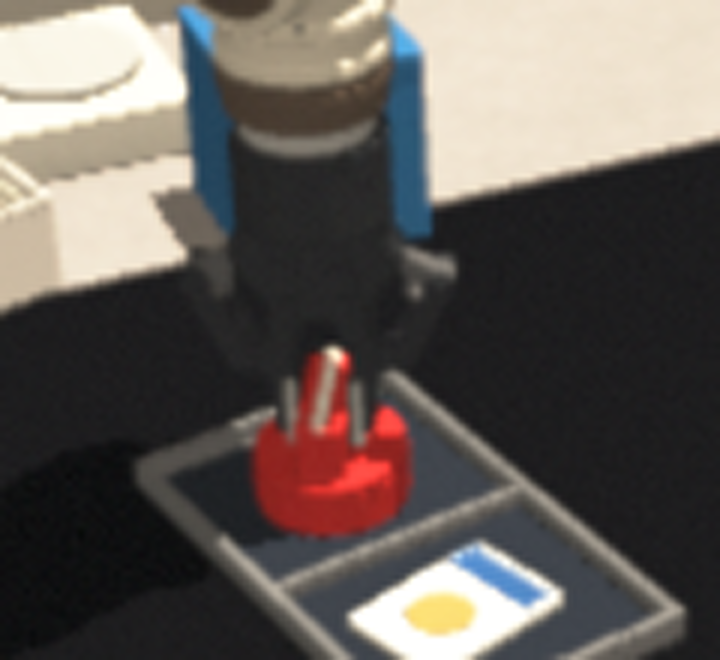

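View pics/f5_w.png

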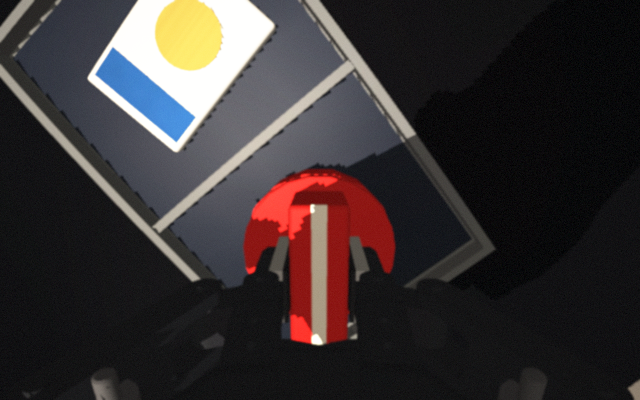

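play_rows(commands="0.2 0.7 1.3 -1 0; 0.2 1.4 2.6 -2 0; 0.2 1.4 2.6 -2 0")

```text
time: 18.6
ee_pos: [0.5294, 0.2466, 0.0385]
tcp_rot: [-179.9, 0.1, -118.1]
wrist_force: [-0.6, -1.2, 7.0]
opening: 0.0232
```

```bash
python3 st.py; python3 look.py f6;python3 - <<'E'
import cv2
from h import crop
cv2.imwrite('pics/f6c.png',crop(cv2.imread('pics/f6_s.png'),255,170,45,45,12))
E
```

```text
18.6 pos [529.4 246.6  38.5] yaw [-1.799e+02  1.000e-01 -1.181e+02] F [-0.6 -1.2  7. ] Fa 6.5 Flat [ 2.5 -0.1  1.3] T [-0.44  0.2   0.02] Ta 0.19 open 23.2
18.6 [0.5294 0.2466 0.0385] [-1.7992e+02  5.0000e-02 -1.1806e+02] [-0.56 -1.24  7.  ] [-0.443  0.203  0.018] 0.0232 [ 25.   10.2  -5.5  74.2  -0.  -36.9]
```

View pics/f6c.png

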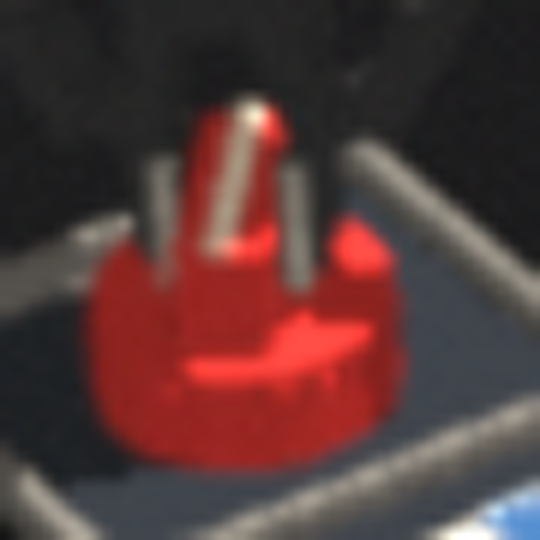

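```bash
python3 - <<'E'
from inhand import *
w=cv2.imread('pics/f6_w.png');c=w[190:220,318].astype(int);print([(190+i,*v) for i,v in enumerate(c) if 8<i<26])
for y in(206.,207.5):run('f6',np.array([272.3,190.4]),np.array([275.8,178.9]),np.array([318.5,y]),61.9)
E
```

```text
[(199, np.int64(18), np.int64(20), np.int64(110)), (200, np.int64(11), np.int64(15), np.int64(106)), (201, np.int64(14), np.int64(17), np.int64(109)), (202, np.int64(19), np.int64(19), np.int64(110)), (203, np.int64(12), np.int64(17), np.int64(108)), (204, np.int64(17), np.int64(22), np.int64(108)), (205, np.int64(30), np.int64(35), np.int64(114)), (206, np.int64(63), np.int64(79), np.int64(127)), (207, np.int64(108), np.int64(127), np.int64(151)), (208, np.int64(130), np.int64(154), np.int64(167)), (209, np.int64(141), np.int64(164), np.int64(177)), (210, np.int64(137), np.int64(162), np.int64(175)), (211, np.int64(134), np.int64(156), np.int64(170)), (212, np.int64(134), np.int64(158), np.int64(171)), (213, np.int64(138), np.int64(163), np.int64(174)), (214, np.int64(136), np.int64(160), np.int64(172)), (215, np.int64(139), np.int64(162), np.int64(175))]
low tri [514.00893472 218.30338844  67.57894603] [[ 0.5739379  -0.08550139]] [[ 4.39642271 -1.01234671]]
pitch -1.0356600053810694 res [ 1.12 -0.19  0.41 -0.02  0.19 -0.04] origin-TCP [  0.2  -2.4 -32.2] lowest rim z rel TCP -31.54280471114605 low rim xy rel [-17.72147864 -35.92573554] along e -2.0442911993107487
low tri [514.28570514 218.95047531  67.11582996] [[ 0.59493615 -0.08962535]] [[ 4.53569332 -1.05058261]]
pitch -1.0412781651431642 res [ 1.16 -0.21  0.45 -0.03  0.2  -0.05] origin-TCP [  0.5  -1.8 -32.7] lowest rim z rel TCP -31.985419528342796 low rim xy rel [-17.39373048 -35.30204571] along e -1.3398118941596535
```

play_rows(commands="0.2 0.4 0.8 -0.7 0; 0.2 0.7 1.4 -1.4 0; 0.2 0.7 1.4 -1.4 0")

```text
time: 18.95
ee_pos: [0.5298, 0.2472, 0.038]
tcp_rot: [-179.9, -0.0, -118.1]
wrist_force: [-4.3, -6.3, 14.0]
opening: 0.0236
```

```bash
python3 st.py
```

```text
18.95 pos [529.8 247.2  38. ] yaw [-179.9   -0.  -118.1] F [-4.3 -6.3 14. ] Fa 15.2 Flat [ 2.9 -3.6  0.8] T [-1.37  1.01  0.02] Ta 0.49 open 23.6
```

play_rows(commands="0.2 -0.3 -0.6 0.5 0; 0.2 -0.5 -1 1 0; 0.2 -0.5 -1 1 0")

```text
time: 19.2
ee_pos: [0.5297, 0.2472, 0.038]
tcp_rot: [-179.9, 0.1, -118.1]
wrist_force: [0.6, -0.3, 6.3]
opening: 0.0234
```

```bash
python3 st.py; python3 look.py f7;python3 - <<'E'
import cv2
from h import crop
cv2.imwrite('pics/f7c.png',crop(cv2.imread('pics/f7_s.png'),255,170,45,45,12))
E
```

```text
19.2 pos [529.7 247.2  38. ] yaw [-1.799e+02  1.000e-01 -1.181e+02] F [ 0.6 -0.3  6.3] Fa 5.2 Flat [3.1 0.6 1.8] T [-0.14 -0.06 -0.05] Ta 0.03 open 23.4
19.2 [0.5297 0.2472 0.038 ] [-1.7992e+02  9.0000e-02 -1.1806e+02] [ 0.62 -0.29  6.3 ] [-0.142 -0.059 -0.055] 0.0234 [ 25.   10.2  -5.5  74.1  -0.  -36.9]
```

View pics/f7c.png

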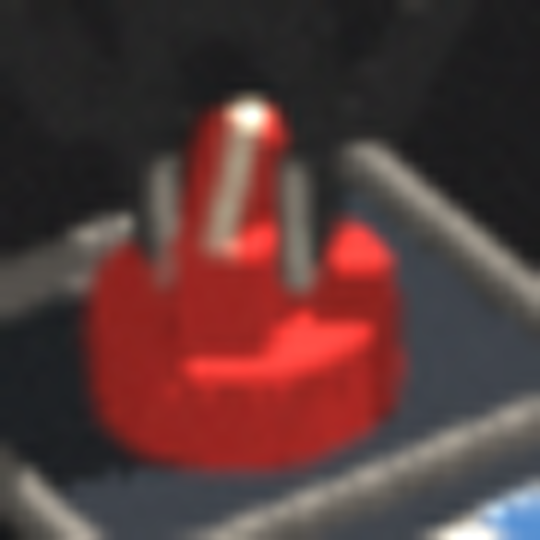

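Level on the floor. Open gently, then raise.

play_rows(commands="0.26 0 0 0 0; 0.3 0 0 0 0; 0.34 0 0 0 0; 0.4 0 0 0 0; 0.46 0 0 0 0; 0.5 0 0 0 0; 0.5 0 0 0 0; 0.5 0 0 0 0")

```text
time: 19.97
ee_pos: [0.5289, 0.2469, 0.037]
tcp_rot: [180.0, -0.0, -118.1]
wrist_force: [0.3, -0.1, -0.0]
opening: 0.0428
```

play_rows(commands="0.5 0 0 5 0; 0.5 0 0 12 0; 0.5 0 0 22 0; 0.5 0 0 35 0; 0.6 0 0 60 0; 0.7 0 0 90 0; 0.8 0 0 120 0; 0.8 -40 0 140 0; 0.8 -60 0 150 0; 0.8 -60 0 150 0")

```text
time: 20.8
ee_pos: [0.4672, 0.2474, 0.1924]
tcp_rot: [-179.9, 0.3, -118.0]
wrist_force: [0.3, -0.3, 0.5]
opening: 0.0683
```

```bash
python3 st.py; python3 look.py g1;python3 - <<'E'
import cv2
from h import crop
from workcell import camera
t=camera('top')[:,:,::-1];cv2.imwrite('pics/g1_t.png',t)
cv2.imwrite('pics/g1c.png',crop(cv2.imread('pics/g1_s.png'),220,140,120,110,6))
E
```

```text
20.8 pos [467.2 247.4 192.4] yaw [-179.9    0.3 -118. ] F [ 0.3 -0.3  0.5] Fa 0.3 Flat [ 0.5 -0.2  0.2] T [ 0.01 -0.02 -0.02] Ta -0.02 open 68.3
20.8 [0.4672 0.2474 0.1924] [-179.85    0.26 -118.01] [ 0.33 -0.26  0.48] [ 0.008 -0.015 -0.017] 0.0683 [ 27.9   1.1   1.7  90.3   0.  -34.1]
```

View pics/g1c.png

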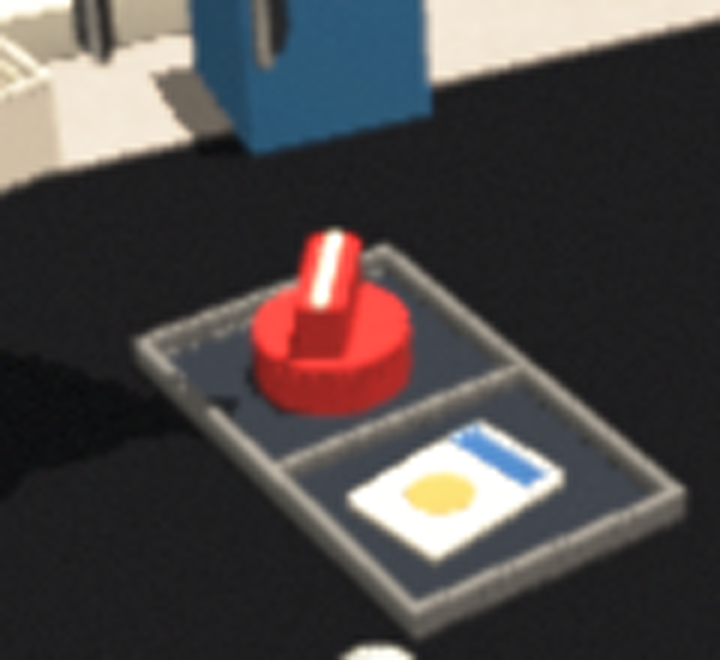

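View pics/g1_t.png

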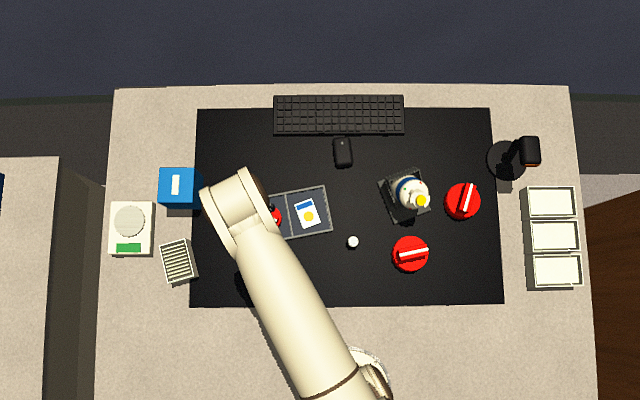

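View pics/g1_w.png

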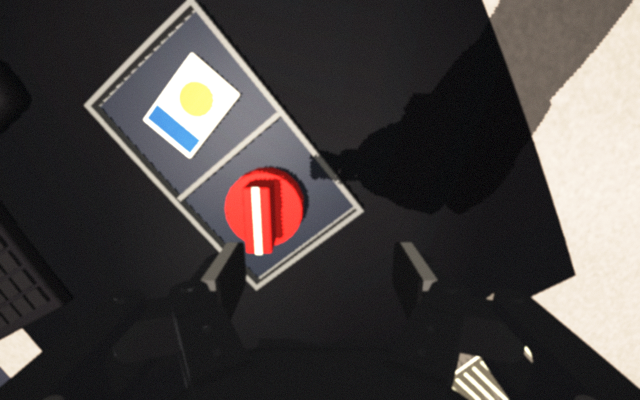

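play_rows(commands="0.8 0 0 0 0; 0.8 0 0 0 0; 0.8 0 0 0 0; 0.8 0 0 0 0")

```text
time: 21.28
ee_pos: [0.4692, 0.2467, 0.1864]
tcp_rot: [180.0, -0.1, -118.1]
wrist_force: [-0.1, 1.0, -0.5]
opening: 0.0683
```

```bash
python3 -c "
from workcell import *
o=get_obs();print(o['time'],abs(o['qd']).max(),o['wrist_force']);print(job_done())"
```

```text
21.2833 0.2799435969883674 [-0.14179984  1.04764836 -0.52810529]
the job is handed in; nothing more can be done
None
```

The red cap is off the bottle and stands level, grip bar up, in the tray's empty compartment. I handed the job in at 21.3 s.

- **Opening:** I pinched the bar and pushed along the leaning axis at 16–22 N. I held that push while turning anticlockwise to a bar heading that matches about 75°. I then let the spring come up gradually and lifted the cap straight along the axis.
- **Placing:** The tool can only point straight down, so the cap hung about 27° off level. I set its low rim on the tray floor and pivoted it level with about 7 N, peaking at 14 N, then released it.

**Last checks:** The side and wrist pictures show the cap flat in the compartment with the gripper well clear. The slab, loupe, mouse and boxes show no visible shift in the pictures. The wrist force was about 1 N and the arm was at rest.

**What didn't go to plan:** Past roughly 50° the vertical pads held the bar square. That tilted the cap on the neck, out of line with my model, with side forces up to about 25 N, which went away as I unpressed and lifted it. The final turn angle comes from the tool's heading and was not measured against the green dots.

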